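# Set up a filling place over the kitchen sink

## Task

Make the small sink into a filling place: first swing the tap's stiff spout round, to either side, until its outlet is out past the side of the sink. Then, with the spout kept out there, seat the slotted metal drip panel and every wooden cover board fully down on their matching pairs of pins (the metal panel on the diagonal pair, a board on any straight pair), and take the yellow beaker out of the sink and stand it on the metal panel where the spout can reach. Only when all that is in place, swing the spout back and leave its outlet over the beaker's mouth; don't knock the beaker over, and leave the soap bottle, the mug and the tray of pots where they are.

Things in the scene. Friction and masses are not known exactly. Their poses are not given: they have to be found in the camera images.
- sink: fixed white ceramic sit-on sink, 365 mm (x) by 400 mm (y), rim top 80 mm above the worktop. Origin: on the worktop under the middle of the bowl; x points away from the robot, towards the tap. Covers x -150 to 215, y -200 to 200 mm; bowl open from x -85 to 85, y -178 to 178 mm, floor 15 mm above the worktop. Four pin pairs 90 mm apart in y; there may be more places than boards
- pins_left: fixed pair of upright steel pins on the sink rim for a wooden board, 10 mm diameter, 12 mm tall, domed tops, at x = +-104 mm, both at y = 0 (straight pair). Origin: midway between the pins at the height of the rim's top face; x from the robot's side of the sink to the tap's side
- pins_middle: fixed pair of upright steel pins on the sink rim for a wooden board, 10 mm diameter, 12 mm tall, domed tops, at x = +-104 mm, both at y = 0 (straight pair). Origin: midway between the pins at the height of the rim's top face; x from the robot's side of the sink to the tap's side. It and the drip panel's pair have the two middle places, either way round
- pins_right: fixed pair of upright steel pins on the sink rim for a wooden board, 10 mm diameter, 12 mm tall, domed tops, at x = +-104 mm, both at y = 0 (straight pair). Origin: midway between the pins at the height of the rim's top face; x from the robot's side of the sink to the tap's side
- pins_drip: fixed pair of upright steel pins on the sink rim for the metal drip panel, 10 mm diameter, 12 mm tall, domed tops, at x = +-104 mm, set on a diagonal: one at (+104, +22) mm, the other at (-104, -22) mm. Origin: midway between the pins at the height of the rim's top face; x from the robot's side of the sink to the tap's side
- tap: fixed chrome tap pillar, 36 mm diameter (54 mm at its foot), on the sink's rear rim, with a small lever on its far side. Origin: centre of its foot, on the spout's vertical hinge axis, 80 mm above the worktop; it stands 175 mm from the sink's origin along the sink's x; axes parallel to the sink's
- spout (a joint): swing of the spout about the vertical axis of the tap, rad, -1.5 to 1.5. At 0 the spout points along the sink's -x (to the robot); positive turns it anticlockwise seen from above, so the outlet goes to the sink's -y (robot's right). Stiff: about 0.5 N m to turn, stays where it is left. Outlet past the sink's side from about 1.0 rad either way
- spout_outlet (a point): lower mouth of the spout's nozzle, 250 mm out from the hinge axis, 215 mm above the worktop; the nozzle is a 28 mm upright cylinder from 215 to 261 mm
- spout_pipe (a point): point on the axis of the level chrome pipe (22 mm diameter) of the spout, 200 mm from the hinge axis, 250 mm above the worktop: a good place to pinch it from above
- board1: loose bamboo cover board 240 x 80 x 12 mm (x long, y wide) with two through holes of 14 mm diameter on its centre line at x = +-104 mm, and a white grip bar on its middle, 50 mm along x, 16 mm thick in y, from 12 to 46 mm above the underside; 0.3 kg. Origin: middle of the underside, z up. May be absent (None)
- board2: loose bamboo cover board 240 x 80 x 12 mm (x long, y wide) with two through holes of 14 mm diameter on its centre line at x = +-104 mm, and a white grip bar on its middle, 50 mm along x, 16 mm thick in y, from 12 to 46 mm above the underside; 0.3 kg. Origin: middle of the underside, z up. May be absent (None)
- board3: loose bamboo cover board 240 x 80 x 12 mm (x long, y wide) with two through holes of 14 mm diameter on its centre line at x = +-104 mm, and a white grip bar on its middle, 50 mm along x, 16 mm thick in y, from 12 to 46 mm above the underside; 0.3 kg. Origin: middle of the underside, z up. May be absent (None)
- drip_panel: loose metal drip panel with dark slots, 240 x 80 x 12 mm (x long, y wide), two vertical through holes of 14 mm diameter on a diagonal at (+104, +22) and (-104, -22) mm, and a black grip bar on its middle, 50 mm along x, 16 mm thick in y, from 12 to 46 mm above the underside; 0.35 to 0.6 kg. Origin: middle of the underside, z up. A half turn about z makes no difference
- beaker: loose yellow open beaker, 62 mm outside diameter, 100 mm tall, 3 mm wall, straight sides, 0.1 to 0.16 kg, standing in the sink's bowl at the start, its top 35 mm above the rim: panels cannot go down over it. Origin: centre of the underside, z up
- beaker_mouth (a point): centre of the beaker's rim, 100 mm above its underside. Stood on the seated metal panel its rim is 192 mm above the worktop
- soap: yellow soap bottle, 60 mm diameter, 170 mm tall, bystander; origin centre of underside
- mug: blue mug, 80 mm diameter, 90 mm tall, bystander; origin centre of underside
- pot_tray: wooden tray 100 x 200 mm with three small pots, 42 mm tall, bystander; origin centre of underside

How it is judged:
By the outcome, as a careful person would: the job done as asked, in the order asked, and still so for the second after the job is handed in, with the robot touching nothing.
Of board1, board2, board3 only 1 to 3 are there at a start; the rules pass over those that are not, and their reading is None.
At some moment in a run one of board1, board2, board3 may be knocked a few centimetres aside while the robot is not near it.
It also fails if it takes over 210 s, if anything falls off the work surface, if the arm or the gripper's body presses on something with over 40 N, if the wrist force passes 120 N, or if a joint passes its speed limit or range.

## Robot

A 6-joint arm with a two-finger parallel gripper is mounted at the origin on the work surface. World frame = base frame: x ahead of the robot, y to its left, z up, the work surface at z = 0. Lengths are in mm, angles in degrees, forces in N, time in s.
With the tool pointing down it reaches from about 300 to 850 mm from the base axis. Payload 4.2 kg.
Tool frame: the origin (TCP) lies midway between the tips of the shut fingers; the grasp point (between the pads) lies 19 mm behind it; x points along the fingers, y is the direction in which the jaws open and shut, and the axes are right-handed (so a half turn about x gives the same grasp; the last joint's range is limited). The gripper opens to 91 mm and grips with 3 to 60 N. Pads are 32 mm wide; open, the fingers measure 118 mm over their backs; the gripper's body (76 mm by 178 mm) begins 60 mm behind the grasp point.
Start: joints at [-72.594, 18.312, 89.639, -0, 72.044, -1.146], TCP at [182.952, -545.135, 213.976] pointing down, gripper open.
Joint ranges: [-177.97, 177.97], [-48.28, 115.42], [12.27, 149.76], [-77.06, 257.06], [2.81, 150.46], [-146.56, 146.56]. Speed limits (degrees/s): [147.25, 147.25, 180, 180, 180, 180].

## Interface

Orientations are given as [roll, pitch, yaw] about the fixed x, y, z axes, in that order (R = Rz(yaw) Ry(pitch) Rx(roll)).
In Python, from workcell import env gives the robot as it stands.
- The arm moves only by the shell command python3 -m handwheel 'ROWS' [FORCE]. ROWS is text: rows parted by semicolons, each of 7 numbers parted by spaces: the turn, a rotation vector about the tool's x, y, z in degrees, then the shift along the tool's x, y, z in m, then the finger opening in m, from 0 to 0.0912. In form: rx ry rz x y z grip; .... A call has 1 to 12 rows; each row is the pose to reach, as a shift and turn from the pose commanded when the call began, along the tool's axes at that moment; what a row does not reach only later rows make up. A row lasts 1/12 s, in which the tool goes at most 41.7 mm and 7.16 degrees, less where a joint would pass 70% of its speed; a pose out of reach is approached as far as the arm can. A call with a gripper value outside its range is refused whole. The fingers move at their own pace and stop on an object; FORCE is the grip in N (left out, the last holds). Time passes only in rows, so rows that repeat a pose let the fingers close. It gives the time, the measured TCP pose, the force and the opening at its end, in the units of the state.
- env.state(): the state, without advancing time (a new reading comes with each control period).
- env.grab_frame(name): name is "scene" or "top" or "wrist"; returns the picture (384x512x3 uint8, red, green, blue); there is no depth.
- env.get_calibration(name): a dict with "mtx" (3x3 intrinsics, pixels), "T" (4x4, takes a point from camera to world coordinates); the wrist camera has in their place "hand_eye" (4x4, takes a point from camera to tool coordinates, whose origin is the TCP and whose axes are the tool frame's). Camera axes: x right, y up, looking along -z (the intrinsics and any distortion apply to the point x, -y, -z); pixel columns grow to the right and rows downward; lengths in mm; the calibration is good to about 2 mm. A picture is of the moment at which its call begins: read the wrist's pose just before it. get_calibration takes no time and is no camera call.
- env.job_done(): hands the job in, once; it reports no verdict.
The state is a dict: "time_s": time; "qpos": joint angles; "qvel": joint speeds; "effort": joint torques, N m; "ee_pos": TCP position; "ee_rot": TCP orientation; "force": force on the tool from outside, world axes, zero at the start; "torque": the same for the moment, N m; "gripper_width": finger opening in mm.
Only numpy, scipy, OpenCV 4.12 (cv2) and the standard library are available. Lean on these libraries where they do the work, as an engineer would, in place of code of your own. Each camera call takes 0.05 s, during which the arm holds its last target. There are 200 camera calls.

## Working session

There is one attempt and no reset: what is moved stays moved. The work goes in short steps, Python scripts to look and compute and a shell command to move; the robot and the scene stay as the last step left them, time stands still between calls to the robot, and variables do not carry over. Pictures are saved under pics/ and viewed, on a budget of 14 in all, crops included, one or two more only if the job needs it, and the job is handed in when it is done.

```bash
ls; mkdir -p pics
python3 - <<'E'
from workcell import env
import cv2,numpy as np
s=env.state();print(s['time_s'],s['ee_pos'],s['ee_rot'],s['gripper_width'],s['force'])
for n in ['scene','top']:
    cv2.imwrite(f'pics/{n}0.png',env.grab_frame(n)[:,:,::-1]);c=env.get_calibration(n);print(n,c)
print(env.get_calibration('wrist'))
a=np.hstack([cv2.imread('pics/scene0.png'),cv2.imread('pics/top0.png')])
E
```

```text
pics
0.0 [ 182.78342487 -544.63745067  213.12174091] [-90.69779303  89.89834257 107.85356753] 90.9230697764089 [ 0.53141039 -0.43683718  0.17028055]
scene {'mtx': array([[489.3302152 ,   0.        , 255.0338145 ],
       [  0.        , 489.3302152 , 182.29920877],
       [  0.        ,   0.        ,   1.        ]]), 'T': array([[-6.08552780e-01, -6.74037561e-01,  4.18732469e-01,
         9.71173995e+02],
       [ 7.93446347e-01, -5.23741838e-01,  3.10060287e-01,
         3.62629776e+02],
       [ 1.03154337e-02,  5.20929798e-01,  8.53537192e-01,
         1.20747888e+03],
       [ 0.00000000e+00,  0.00000000e+00,  0.00000000e+00,
         1.00000000e+00]])}
top {'mtx': array([[360.85491698,   0.        , 252.90174499],
       [  0.        , 360.85491698, 198.35390279],
       [  0.        ,   0.        ,   1.        ]]), 'T': array([[ 5.09720652e-04,  9.95765919e-01, -9.19237428e-02,
         3.87400456e+02],
       [-9.99993231e-01,  8.42509668e-04,  3.58150356e-03,
        -1.44518628e+01],
       [ 3.64378583e-03,  9.19212951e-02,  9.95759609e-01,
         1.31697633e+03],
       [ 0.00000000e+00,  0.00000000e+00,  0.00000000e+00,
         1.00000000e+00]])}
{'mtx': array([[301.09056962,   0.        , 251.55037322],
       [  0.        , 301.09056962, 190.76121499],
       [  0.        ,   0.        ,   1.        ]]), 'hand_eye': array([[ 9.24338312e-04,  2.40218844e-01, -9.70718318e-01,
        -1.70386617e+02],
       [ 9.99999175e-01,  6.43830225e-04,  1.11154563e-03,
        -2.46518826e-01],
       [ 8.91992000e-04, -9.70718544e-01, -2.40218051e-01,
        -6.61811797e+01],
       [ 0.00000000e+00,  0.00000000e+00,  0.00000000e+00,
         1.00000000e+00]])}
```

View pics/top0.png

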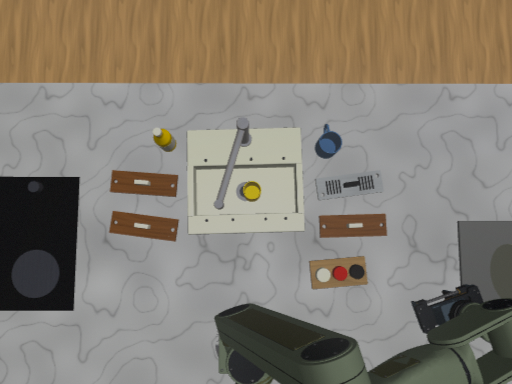

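View pics/scene0.png

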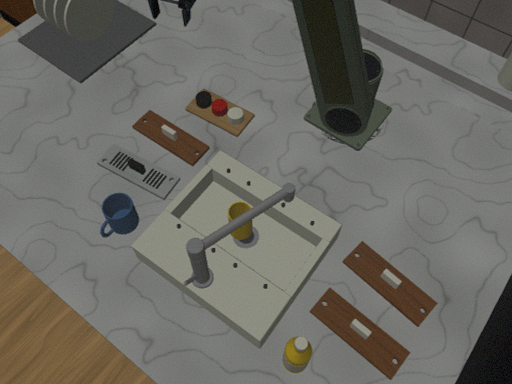

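The top view (up = +x, left = +y) shows:
- The sink around px (245,181), with the spout outlet at about (219,205) and the tap at (243,125).
- The beaker at (251,191).
- Two boards on the left at (144,183) and (144,226), and one on the right at (353,226).
- The panel at (349,185).
- Front pins near (207,220), (233,219), (265,218) and (286,218). The third is offset, so the panel's place is right of the middle.

The scene view agrees with this.

```bash
cat > h.py <<'E'
from workcell import env
import cv2,numpy as np
from scipy.spatial.transform import Rotation as R
def pose():
    s=env.state();T=np.eye(4);T[:3,:3]=R.from_euler('xyz',s['ee_rot'],degrees=True).as_matrix();T[:3,3]=s['ee_pos'];return T
def cam(n):
    c=env.get_calibration(n);return c['mtx'],(c['T'] if 'T' in c else pose()@c['hand_eye'])
def cast(K,T,uv,z):
    uv=np.atleast_2d(np.asarray(uv,float));d=np.c_[(uv[:,0]-K[0,2])/K[0,0],-(uv[:,1]-K[1,2])/K[1,1],-np.ones(len(uv))]@T[:3,:3].T
    t=(z-T[2,3])/d[:,2];return T[:3,3]+d*t[:,None]
def proj(K,T,P):
    p=(np.atleast_2d(P)-T[:3,3])@T[:3,:3];return np.c_[K[0,2]+K[0,0]*p[:,0]/-p[:,2],K[1,2]-K[1,1]*p[:,1]/-p[:,2]]
def rigid(L,W):  # 2D local->world: yaw, origin
    L=np.array(L,float);W=np.array(W,float)[:,:2];l=L-L.mean(0);w=W-W.mean(0)
    a=np.arctan2((l[:,0]*w[:,1]-l[:,1]*w[:,0]).sum(),(l*w).sum());M=np.array([[np.cos(a),-np.sin(a)],[np.sin(a),np.cos(a)]])
    o=W.mean(0)-M@L.mean(0);return np.degrees(a),o,np.linalg.norm(W-(L@M.T+o),axis=1)
def go(xyz,yaw):
    """tool-axis move (turn deg, shift m) to TCP xyz, pointing down, jaws along world dir yaw; nearer half turn"""
    T=pose();best=None
    for k in (0,180):
        a=np.radians(yaw+k);y=np.array([np.cos(a),np.sin(a),0]);x=np.array([0,0,-1.]);M=np.c_[x,y,np.cross(x,y)]
        r=R.from_matrix(T[:3,:3].T@M).as_rotvec(degrees=True)
        if best is None or np.linalg.norm(r)<np.linalg.norm(best):best=r
    print('go',np.round(best,2),np.round(T[:3,:3].T@(np.array(xyz)-T[:3,3])/1000,4))
def st():
    s=env.state();print(round(s['time_s'],2),np.round(s['ee_pos'],1),np.round(s['force'],1),round(s['gripper_width'],1),np.round(s['qpos'],0))
def blob(img,uv,r,thr,dark=True):
    u,v=map(int,uv);w=cv2.resize(cv2.cvtColor(img,cv2.COLOR_RGB2GRAY)[v-r:v+r+1,u-r:u+r+1].astype(np.float32),None,fx=1,fy=1)
    m=np.clip((thr-w) if dark else (w-thr),0,None);y,x=np.mgrid[v-r:v+r+1,u-r:u+r+1];return np.array([(m*x).sum(),(m*y).sum()])/max(m.sum(),1e-6)
E
python3 - <<'E'
from h import *
img=cv2.imread('pics/top0.png')[:,:,::-1].copy();K,T=cam('top')
print(pose().round(2)[:3,:3])
pins={(207,220):(-104,135),(233,219):(-104,45),(265,218):(-104,-67),(286,218):(-104,-135),(206,160):(104,135),(251,158):(104,-23),(284,158):(104,-135)}
W=[cast(K,T,blob(img,p,5,110),90)[0] for p in pins];print(np.round(W,0).tolist());print(rigid(list(pins.values()),W))
hsv=cv2.cvtColor(img,cv2.COLOR_RGB2HSV)
for n,m in dict(brown=cv2.inRange(hsv,(0,90,40),(15,255,160)),yellow=cv2.inRange(hsv,(20,150,90),(35,255,255))).items():
    for c in cv2.findContours(m,0,2)[0]:
        if 60<cv2.contourArea(c)<2500:
            r=cv2.minAreaRect(c);print(n,cv2.contourArea(c),np.round(r[0]),np.round(r[1]),round(r[2],1),cast(K,T,r[0],12)[0].round(0)[:2])
print(img[185,325],img[183,345],img[185,320],img[226,340])
E
```

```text
[[-0.    0.32 -0.95]
 [ 0.   -0.95 -0.32]
 [-1.   -0.   -0.  ]]
[[427.0, 139.0, 90.0], [429.0, 50.0, 90.0], [432.0, -61.0, 90.0], [434.0, -129.0, 90.0], [634.0, 145.0, 90.0], [638.0, -11.0, 90.0], [641.0, -123.0, 90.0]]
(np.float64(1.620431469362262), array([533.97132447,   8.39498029]), array([1.07964882, 0.47677596, 0.85488024, 0.71723589, 1.07543946,
       1.01663253, 0.74406189]))
brown 186.0 [340. 273.] [14. 17.] 90.0 [ 241. -328.]
brown 1329.0 [352. 225.] [21. 65.] 88.3 [ 411. -379.]
brown 1351.5 [144. 226.] [66. 22.] 7.5 [409. 375.]
brown 1314.5 [144. 183.] [66. 21.] 4.2 [564. 379.]
yellow 236.0 [252. 190.] [18. 17.] 71.6 [537. -15.]
yellow 164.0 [163. 138.] [16. 16.] 45.0 [731. 312.]
[113 116 117] [41 40 40] [140 144 145] [105  72  48]
```

```bash
cat >> h.py <<'E'
SY,SO=1.62,np.array([534.,8.4])
def sink(x,y):
    a=np.radians(SY);return SO+np.array([x*np.cos(a)-y*np.sin(a),x*np.sin(a)+y*np.cos(a)])
def pipe(th,r=200):  # world point & jaw yaw at spout angle th (rad)
    return sink(175-r*np.cos(th),-r*np.sin(th)),SY+90+np.degrees(th)
E
python3 - <<'E'
from h import *
img=cv2.imread('pics/top0.png')[:,:,::-1].copy();K,T=cam('top')
t=sink(175,0)
for uv in [(219.5,204.5),(227,179),(234.5,154)]:
    p=cast(K,T,uv,261)[0][:2]-t;print(p,np.linalg.norm(p),np.arctan2(-p[1],-p[0])-np.radians(SY))
th=-0.30
p,y=pipe(th);print(p,y);st();go([*p,330],y)
E
```

```text
[-242.23405403   66.36724124] 251.16119851892776 -0.2956918394774142
[-166.72390808   44.91052131] 172.6667786503225 -0.29139945316799576
[-91.71534683  23.15952139] 94.5942296045417 -0.27561886249639944
[516.2682194   67.02618628] 74.4312661460753
0.1 [ 182.8 -544.7  213.2] [-0.2 -0.1  0.7] 91.1 [-73.  18.  90.   0.  72.  -1.]
go [3.412e+01 2.000e-02 9.000e-02] [-0.116  -0.474  -0.5108]
```

```bash
python3 -m handwheel '0 0 0 -0.116 0 0 0.09; -10 0 0 -0.116 0 0 0.09; -20 0 0 -0.116 0 0 0.09; -30 0 0 -0.116 -0.05 -0.05 0.09; -40 0 0 -0.116 -0.08 -0.09 0.09; -50 0 0 -0.116 -0.12 -0.13 0.09;-60 0 0 -0.116 -0.15 -0.17 0.09;-66 0 0 -0.116 -0.18 -0.2 0.09;-72 0 0 -0.116 -0.2 -0.22 0.09; -76 0 0 -0.116 -0.22 -0.24 0.09; -80 0 0 -0.116 -0.25 -0.28 0.09;-80 0 0 -0.116 -0.25 -0.28 0.09'
python3 - <<'E'
from h import *
p,y=pipe(-.295);st();go([*p,330],y)
E
```

```text
time_s: 1.1
ee_pos: [368.8, -217.5, 329.9]
ee_rot: [35.3, 90.0, -47.0]
force: [0.6, -1.3, 0.3]
gripper_width: 90.2
1.1 [ 368.8 -217.5  329.9] [ 0.6 -1.3  0.3] 90.2 [-32.   1.  94.  -0.  84. -40.]
go [-6.706e+01  1.000e-02 -0.000e+00] [-1.000e-04  1.837e-01 -2.614e-01]
```

```bash
python3 -m handwheel '-7 0 0 0 0.03 -0.03 0.09; -14 0 0 0 0.05 -0.06 0.09; -21 0 0 0 0.07 -0.09 0.09; -28 0 0 0 0.09 -0.12 0.09; -35 0 0 0 0.11 -0.15 0.09; -42 0 0 0 0.13 -0.18 0.09; -49 0 0 0 0.15 -0.21 0.09; -56 0 0 0 0.17 -0.24 0.09; -63 0 0 0 0.183 -0.261 0.09; -67 0 0 0 0.1837 -0.2614 0.09;-67 0 0 0 0.1837 -0.2614 0.09;-67 0 0 0 0.1837 -0.2614 0.09' | head -3
python3 - <<'E'
from h import *
p,y=pipe(-.295);st();go([*p,231],y)
cv2.imwrite('pics/w1.png',env.grab_frame('wrist')[:,:,::-1])
E
```

```text
time_s: 2.1
ee_pos: [517.1, 63.2, 329.4]
ee_rot: [-143.4, 89.9, -159.1]
2.1 [517.1  63.2 329.4] [-0.4 -0.6  0.5] 89.5 [  6.  10.  84.  -0.  86. -69.]
go [-0.47 -0.06  0.05] [ 0.0984  0.0025 -0.0017]
```

View pics/w1.png

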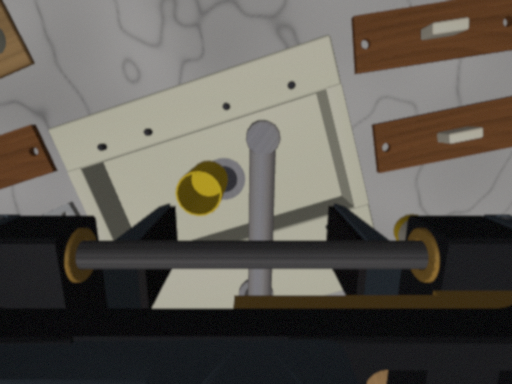

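The wrist view shows the pipe at column 262 running between the open fingers, with the nozzle at (262,138). I'm descending to pinch it.

```bash
python3 -m handwheel '0 0 0 0.03 0.0025 -0.0017 0.09; 0 0 0 0.06 0.0025 -0.0017 0.09; 0 0 0 0.08 0.0025 -0.0017 0.09; 0 0 0 0.098 0.0025 -0.0017 0.09; 0 0 0 0.098 0.0025 -0.0017 0.02;0 0 0 0.098 0.0025 -0.0017 0.015;0 0 0 0.098 0.0025 -0.0017 0.015;0 0 0 0.098 0.0025 -0.0017 0.015;0 0 0 0.098 0.0025 -0.0017 0.015;0 0 0 0.098 0.0025 -0.0017 0.015;0 0 0 0.098 0.0025 -0.0017 0.015' 10
python3 - <<'E'
from h import *
T=pose();st()
for th in np.linspace(-.295,-1.36,13):
    p,y=pipe(th);go([*p,231],y)
E
```

```text
time_s: 3.07
ee_pos: [516.7, 66.1, 232.6]
ee_rot: [18.8, 89.9, 3.1]
force: [-0.1, 0.0, -0.9]
gripper_width: 45.9
3.07 [516.7  66.1 232.6] [-0.1  0.  -0.9] 45.9 [  6.  13.  95.  -0.  72. -68.]
go [-0.39  0.07 -0.02] [ 0.0016 -0.0002 -0.0007]
go [ 4.69  0.06 -0.03] [ 0.0016  0.0175 -0.    ]
go [ 9.78  0.06 -0.03] [0.0016 0.0351 0.0022]
go [14.86  0.06 -0.03] [0.0016 0.0525 0.006 ]
go [19.95  0.06 -0.03] [0.0016 0.0694 0.0113]
go [25.03  0.06 -0.04] [0.0016 0.0858 0.0181]
go [30.12  0.06 -0.04] [0.0016 0.1015 0.0263]
go [35.2   0.06 -0.04] [0.0016 0.1165 0.0359]
go [ 4.029e+01  6.000e-02 -4.000e-02] [0.0017 0.1305 0.0468]
go [45.37  0.05 -0.05] [0.0017 0.1435 0.0588]
go [ 5.046e+01  5.000e-02 -5.000e-02] [0.0017 0.1554 0.072 ]
go [ 5.554e+01  5.000e-02 -5.000e-02] [0.0017 0.1661 0.0862]
go [ 6.063e+01  5.000e-02 -6.000e-02] [0.0017 0.1754 0.1012]
```

```bash
python3 -m handwheel '0 0 0 0 0 0 0.01;0 0 0 0 0 0 0.01;0 0 0 0 0 0 0.01;0 0 0 0 0 0 0.01;0 0 0 0 0 0 0.01;0 0 0 0 0 0 0.01;0 0 0 0 0 0 0.01;0 0 0 0 0 0 0.01' 20
python3 -m handwheel '5 0 0 0 0.0175 0 0.01;10 0 0 0 0.0351 0.0022 0.01;15 0 0 0 0.0525 0.006 0.01;20 0 0 0 0.0694 0.0113 0.01;25 0 0 0 0.0858 0.0181 0.01;30 0 0 0 0.1015 0.0263 0.01;35 0 0 0 0.1165 0.0359 0.01;40.3 0 0 0 0.1305 0.0468 0.01;45.4 0 0 0 0.1435 0.0588 0.01;50.5 0 0 0 0.1554 0.072 0.01;55.5 0 0 0 0.1661 0.0862 0.01;60.6 0 0 0 0.1754 0.1012 0.01'
python3 -m handwheel '0 0 0 0 0 0 0.01;0 0 0 0 0 0 0.01;0 0 0 0 0 0 0.01'
python3 - <<'E'
from h import *
st();p,y=pipe(-1.36);print(p);go([*p,231],y)
cv2.imwrite('pics/t2.png',env.grab_frame('top')[:,:,::-1])
E
```

```text
time_s: 3.73
ee_pos: [516.3, 66.5, 232.0]
ee_rot: [109.8, 90.0, 94.2]
force: [-1.0, 4.7, 1.8]
gripper_width: 21.4
time_s: 4.73
ee_pos: [660.8, 209.4, 232.1]
ee_rot: [-141.5, 89.8, 142.1]
force: [-3.5, 4.6, 2.8]
gripper_width: 21.9
time_s: 4.98
ee_pos: [662.3, 209.8, 232.1]
ee_rot: [133.9, 89.8, 57.6]
force: [1.0, 7.2, 1.5]
gripper_width: 21.6
4.98 [662.3 209.8 232.1] [1.  7.2 1.5] 21.6 [17. 29. 70.  0. 81.  3.]
[661.57008957 207.65904154]
go [ 0.03 -0.17 -0.18] [ 0.0011 -0.0012  0.0019]
```

View pics/t2.png

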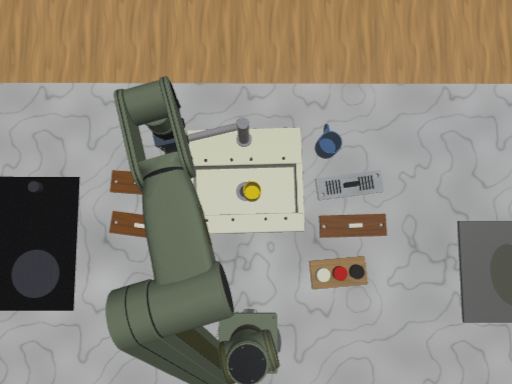

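The top view shows the spout at about −1.36 rad, well past the sink's left side, and everything else undisturbed. Next I release it and move over the beaker.

```bash
python3 -m handwheel '0 0 0 0 0 0 0.06;0 0 0 0 0 0 0.09;0 0 0 0 0 0 0.09;0 0 0 0 0 0 0.09;0 0 0 0 0 0 0.09;0 0 0 -0.03 0 0 0.09;0 0 0 -0.06 0 0 0.09;0 0 0 -0.09 0 0 0.09;0 0 0 -0.1 0 0 0.09;0 0 0 -0.1 0 0 0.09;0 0 0 -0.1 0 0 0.09' |tail -2
python3 - <<'E'
from h import *
import h
img=cv2.imread('pics/t2.png')[:,:,::-1].copy();K,T=cam('top')
pins={(207,220):(-104,135),(233,219):(-104,45),(265,218):(-104,-67),(286,218):(-104,-135),(206,160):(104,135),(232,159):(104,45),(251,158):(104,-23),(284,158):(104,-135)}
W=[cast(K,T,blob(img,p,4,110),90)[0] for p in pins];print(rigid(list(pins.values()),W))
print(cast(K,T,[251.5,191],100))
st();b=cast(K,T,[251.5,191],100)[0][:2];go([*b,250],SY+90)
E
```

```text
force: [-0.1, -1.1, -0.2]
gripper_width: 89.6
(np.float64(1.4633353115103622), array([533.54016322,   9.39270872]), array([5.69014623, 1.85288855, 0.88361057, 1.28210336, 1.66061584,
       1.23765588, 0.62819169, 0.52538685]))
[[524.80103037 -14.05985558 100.        ]]
5.95 [661.1 207.4 331.4] [-0.1 -1.1 -0.2] 89.6 [16. 28. 58. -0. 94.  3.]
go [-7.79e+01  0.00e+00  3.00e-02] [ 0.0815 -0.1849  0.1828]
```

```bash
python3 -m handwheel '-7 0 0 0 -0.03 0.03 0.09;-14 0 0 0 -0.05 0.05 0.09;-21 0 0 0 -0.07 0.07 0.09;-28 0 0 0 -0.09 0.09 0.09;-35 0 0 0.02 -0.11 0.11 0.09;-42 0 0 0.03 -0.13 0.13 0.09;-49 0 0 0.04 -0.15 0.15 0.09;-56 0 0 0.06 -0.17 0.17 0.09;-63 0 0 0.08 -0.185 0.183 0.09;-70 0 0 0.0815 -0.185 0.183 0.09;-77 0 0 0.0815 -0.185 0.183 0.09;-78 0 0 0.0815 -0.185 0.183 0.09'|head -3
python3 -m handwheel '0 0 0 0 0 0 0.09;0 0 0 0 0 0 0.09'|tail -1
python3 - <<'E'
from h import *
st();K,T=cam('wrist');im=env.grab_frame('wrist');cv2.imwrite('pics/w2.png',im[:,:,::-1])
hsv=cv2.cvtColor(im,cv2.COLOR_RGB2HSV);m=cv2.inRange(hsv,(20,120,50),(35,255,255))
for c in cv2.findContours(m,0,2)[0]:
    if cv2.contourArea(c)>300:print(cv2.contourArea(c),cv2.boundingRect(c),cv2.fitEllipse(c))
E
```

```text
time_s: 6.95
ee_pos: [523.1, -14.5, 247.7]
ee_rot: [177.7, 89.7, 179.6]
gripper_width: 90.0
7.12 [524.5 -13.9 249.5] [ 0.6 -0.3 -0.7] 90.0 [ -3.  13.  92.  -0.  75. -94.]
473.0 (409, 292, 103, 16) ((461.572021484375, 299.480224609375), (13.782707214355469, 96.2906723022461), 88.35517883300781)
2847.0 (223, 150, 59, 65) ((252.0421905517578, 183.0773162841797), (56.353981018066406, 64.28668975830078), 2.6637625694274902)
```

View pics/w2.png

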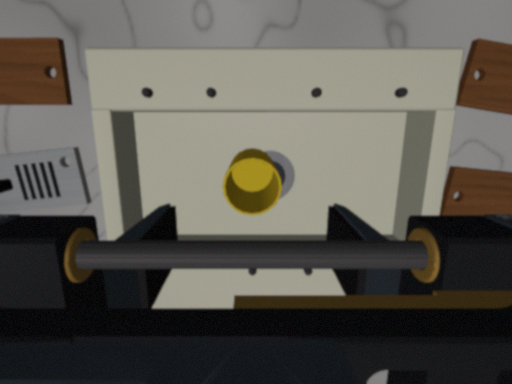

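The wrist view shows the beaker rim centred near (252,186). The four front pins are at (147,92), (211,92), (316,92) and (401,92), and two rear pins at (252,270) and (308,270).

Run:
```python
from h import *
K,T=cam('wrist');im=cv2.imread('pics/w2.png')[:,:,::-1].copy()
pins={(147,92):(-104,-135),(211,92):(-104,-67),(316,92):(-104,45),(401,92):(-104,135),(252,270):(104,-23),(308,270):(104,45)}
uv=[blob(im,p,7,100) for p in pins];W=[cast(K,T,q,88)[0] for q in uv];print(np.round(uv,1).tolist(),np.round(W,1).tolist());print(rigid(list(pins.values()),W),rigid(list(pins.values())[:4],W[:4]))
b=cast(K,T,(252.5,186),115)[0];print(b);st();go([*b[:2],80],SY+90)
```

```text
[[147.2, 92.1], [211.0, 92.1], [316.1, 92.1], [400.6, 92.1], [252.1, 267.1], [307.8, 267.2]] [[434.5, -126.0, 88.0], [432.6, -58.9, 88.0], [429.6, 51.5, 88.0], [427.0, 140.4, 88.0], [633.6, -10.1, 88.0], [631.8, 57.5, 88.0]]
(np.float64(1.6415374910098546), array([532.8210379 ,  10.05603201]), array([2.5545408 , 2.08090884, 2.04864634, 2.63741734, 3.88585209,
       3.75181526])) (np.float64(1.5984930715503842), array([534.72747512,  10.13903245]), array([1.70848519, 0.82087359, 0.69591659, 1.8337697 ]))
[526.44775793 -12.73515337 115.        ]
7.17 [524.7 -13.9 249.8] [-0.7  1.   0.4] 90.1 [ -3.  13.  92.  -0.  75. -94.]
go [ 0.02 -0.07  0.  ] [0.1698 0.0011 0.002 ]
```

```bash
python3 -m handwheel '0 0 0 0.04 0.001 0.002 0.09;0 0 0 0.08 0.001 0.002 0.09;0 0 0 0.11 0.001 0.002 0.09;0 0 0 0.14 0.001 0.002 0.09;0 0 0 0.16 0.001 0.002 0.09;0 0 0 0.17 0.001 0.002 0.08;0 0 0 0.17 0.001 0.002 0.05;0 0 0 0.17 0.001 0.002 0.05;0 0 0 0.17 0.001 0.002 0.05;0 0 0 0.17 0.001 0.002 0.05;0 0 0 0.17 0.001 0.002 0.05;0 0 0 0.17 0.001 0.002 0.05' 10
python3 -m handwheel '0 0 0 0 0 0 0.05;0 0 0 0 0 0 0.05;0 0 0 0 0 0 0.05;0 0 0 -0.01 0 0 0.05;0 0 0 -0.03 0 0 0.05;0 0 0 -0.06 0 0 0.05;0 0 0 -0.09 0 0 0.05;0 0 0 -0.115 0 0 0.05;0 0 0 -0.125 0 0 0.05;0 0 0 -0.125 0 0 0.05'
python3 - <<'E'
from h import *
st();go([320,180,206],90);go([320,180,67],90)
E
```

```text
time_s: 8.17
ee_pos: [528.3, -13.1, 82.0]
ee_rot: [-5.1, 89.8, -3.4]
force: [1.0, 0.5, 5.2]
gripper_width: 60.5
time_s: 9.0
ee_pos: [528.1, -13.1, 208.1]
ee_rot: [-5.3, 89.7, -3.5]
force: [0.8, 0.2, -1.3]
gripper_width: 60.8
9.0 [528.1 -13.1 208.1] [ 0.8  0.2 -1.3] 60.8 [ -3.  14.  96.  -0.  69. -94.]
go [1.73 0.31 0.02] [ 0.0009  0.1993 -0.2022]
go [1.73 0.31 0.02] [ 0.1399  0.1993 -0.203 ]
```

```bash
python3 -m handwheel '0 0 0 0 0.015 -0.015 0.05;0 0 0 0 0.04 -0.04 0.05;0 0 0 0 0.065 -0.065 0.05;0 0 0 0 0.09 -0.09 0.05;0 0 0 0 0.115 -0.115 0.05;0 0 0 0 0.14 -0.14 0.05;0 0 0 0 0.165 -0.165 0.05;0 0 0 0 0.185 -0.185 0.05;0 0 0 0 0.195 -0.197 0.05;1.7 0 0 0 0.2 -0.202 0.05;1.7 0 0 0.03 0.2 -0.202 0.05;1.7 0 0 0.06 0.2 -0.202 0.05'|head -2
python3 -m handwheel '0 0 0 0.025 0 0 0.05;0 0 0 0.05 0 0 0.05;0 0 0 0.065 0 0 0.05;0 0 0 0.074 0 0 0.05;0 0 0 0.079 0 0 0.05;0 0 0 0.079 0 0 0.05;0 0 0 0.079 0 0 0.05'
python3 -m handwheel '0 0 0 0 0 0 0.07;0 0 0 0 0 0 0.09;0 0 0 0 0 0 0.09;0 0 0 0 0 0 0.09;0 0 0 0 0 0 0.09;0 0 0 -0.02 0 0 0.09;0 0 0 -0.05 0 0 0.09;0 0 0 -0.09 0 0 0.09;0 0 0 -0.12 0 0 0.09;0 0 0 -0.15 0 0 0.09;0 0 0 -0.18 0 0 0.09;0 0 0 -0.18 0 0 0.09'
python3 - <<'E'
from h import *
img=env.grab_frame('top');cv2.imwrite('pics/t3.png',img[:,:,::-1]);K,T=cam('top')
hsv=cv2.cvtColor(img,cv2.COLOR_RGB2HSV)
m=cv2.inRange(hsv,(20,150,70),(35,255,255))
for c in cv2.findContours(m,0,2)[0]:
    if cv2.contourArea(c)>60:print(cv2.boundingRect(c),cast(K,T,cv2.minAreaRect(c)[0],100)[0].round())
st();go([409,375,200],97)
go([550,-365,250],94)
E
```

```text
time_s: 10.0
ee_pos: [318.5, 181.3, 144.4]
time_s: 10.58
ee_pos: [317.9, 180.2, 65.4]
ee_rot: [-151.9, 89.8, -151.9]
force: [-0.8, 0.7, -0.8]
gripper_width: 60.3
time_s: 11.58
ee_pos: [321.9, 182.3, 252.0]
ee_rot: [27.4, 89.3, 27.4]
force: [0.5, 0.9, 0.1]
gripper_width: 89.8
(154, 129, 18, 14) [720. 296. 100.]
11.63 [320.6 181.6 249.2] [0.9 0.3 0.6] 90.1 [ 28.  -2. 110.  -0.  72. -62.]
go [-6.96  0.39 -0.17] [0.0504 0.1932 0.0882]
go [-3.96  0.38 -0.18] [-0.0011 -0.5468  0.2291]
```

```bash
python3 -m handwheel '7 0 0 0.0 0.02 0.01 0.09;14 0 0 0.0 0.04 0.02 0.09;21 0 0 0.0 0.06 0.03 0.09;28 0 0 0.0 0.08 0.04 0.09;35 0 0 0.0 0.1 0.05 0.09;42 0 0 0.0 0.12 0.06 0.09;49 0 0 0.0 0.14 0.07 0.09;56 0 0 0.01 0.16 0.08 0.09;63 0 0 0.02 0.18 0.088 0.09;70 0 0 0.03 0.193 0.088 0.09;77 0 0 0.03 0.193 0.088 0.09;84 0 0 0.03 0.193 0.088 0.09' |head -2
python3 -m handwheel '7 0 0 0 0 0 0.09;13 0 0 0 0 0 0.09;13 0 0 0 0 0 0.09;13 0 0 0 0 0 0.09'|head -3
cat >> h.py <<'E'
def holes(mask_fn,z=0,name=None):
    pass
def grab(n,f):
    K,T=cam(n);im=env.grab_frame(n);cv2.imwrite(f,im[:,:,::-1]);np.savez(f[:-3]+'npz',K=K,T=T);return K,T,im
def load(f):
    d=np.load(f[:-3]+'npz');return d['K'],d['T'],cv2.imread(f)[:,:,::-1].copy()
E
python3 - <<'E'
from h import *
st();K,T,im=grab('wrist','pics/w3.png')
hsv=cv2.cvtColor(im,cv2.COLOR_RGB2HSV)
for n,m in dict(brown=cv2.inRange(hsv,(0,90,40),(15,255,190)),white=cv2.inRange(hsv,(0,0,170),(179,40,255))).items():
    for c in cv2.findContours(m,0,2)[0]:
        if 200<cv2.contourArea(c)<50000:
            r=cv2.minAreaRect(c);print(n,cv2.contourArea(c),np.round(r[0]),np.round(r[1]),round(r[2],1),cast(K,T,r[0],46 if n=='white' else 12)[0].round(1)[:2])
E
```

```text
time_s: 12.63
ee_pos: [405.8, 373.7, 213.3]
time_s: 12.97
ee_pos: [406.3, 373.4, 215.1]
ee_rot: [-40.4, 89.9, -137.2]
12.97 [406.3 373.4 215.1] [-0.1  0.6 -0.3] 90.2 [41. 16. 92. -0. 71. 48.]
brown 10693.5 [256. 153.] [174.  67.] 90.0 [412.3 395.5]
brown 11702.0 [378. 140.] [ 70. 196.] 3.2 [563.2 393.3]
white 2502.5 [249. 288.] [ 35. 166.] 90.0 [384.5 232.1]
white 384.0 [103. 220.] [24. 32.] 23.2 [222.4 342.7]
white 322.5 [328. 209.] [14. 45.] 29.7 [489.7 324.5]
white 2779.5 [164. 212.] [117.  52.] -0.0 [296.2 343.3]
white 2115.0 [ 58. 190.] [45. 61.] 90.0 [180.  383.7]
white 439.5 [255. 172.] [39. 12.] 90.0 [409.2 377.6]
white 4081.0 [313. 187.] [ 54. 103.] 2.2 [474.3 352.1]
white 432.5 [391. 153.] [12. 42.] 3.7 [563.3 382. ]
white 1671.0 [458. 158.] [44. 94.] 46.4 [638.5 366.9]
white 1950.5 [212. 155.] [51. 88.] 35.0 [363.3 403.5]
white 3269.5 [478. 160.] [ 76. 171.] 35.8 [661.1 361.3]
white 18358.0 [ 76. 115.] [151. 200.] 2.6 [222.4 463.8]
white 600.0 [446.  12.] [24. 45.] 90.0 [619.6 518.2]
white 2441.5 [410.  22.] [98. 40.] 39.3 [583.7 513.3]
white 1349.5 [355.  18.] [87. 30.] 42.5 [528.6 523.4]
white 7451.0 [305.  67.] [ 88. 131.] 7.0 [474.6 483.1]
white 367.5 [50.  6.] [11. 49.] 90.0 [224.5 571.9]
```

View pics/w3.png

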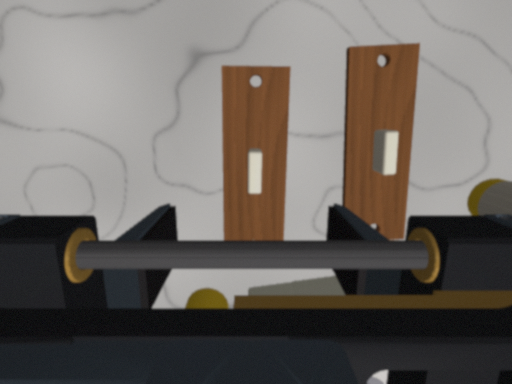

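The wrist view shows the near-left board aligned with the tool, its bar at (255,172) and hole at (255,81). The second board's bar is at (391,153). The beaker is visible at (207,300), standing on the worktop.

Run:
```python
from h import *
K,T,im=load('pics/w3.png');st()
print(cast(K,T,[(255.5,81)],12),pose()[:3,1]);y=np.degrees(np.arctan2(pose()[1,1],pose()[0,1]));print(y);go([409.2,377.6,15],y)
```

```text
13.02 [406.4 373.5 215.4] [ 0.4  0.1 -0. ] 89.8 [41. 16. 92. -0. 71. 48.]
[[422.07697301 479.24669515  12.        ]] [ 0.99292315 -0.11875184 -0.00127404]
-6.820078701780408
go [0.   0.09 0.07] [ 0.2004  0.0025 -0.0047]
```

```bash
python3 -m handwheel '0 0 0 0.04 0.0025 -0.0047 0.06;0 0 0 0.08 0.0025 -0.0047 0.06;0 0 0 0.12 0.0025 -0.0047 0.06;0 0 0 0.15 0.0025 -0.0047 0.05;0 0 0 0.18 0.0025 -0.0047 0.05;0 0 0 0.19 0.0025 -0.0047 0.05;0 0 0 0.199 0.0025 -0.0047 0.05;0 0 0 0.199 0.0025 -0.0047 0.03;0 0 0 0.199 0.0025 -0.0047 0.01;0 0 0 0.199 0.0025 -0.0047 0.01;0 0 0 0.199 0.0025 -0.0047 0.01;0 0 0 0.199 0.0025 -0.0047 0.01' 30
python3 -m handwheel '0 0 0 0 0 0 0.01;0 0 0 0 0 0 0.01;0 0 0 0 0 0 0.01;0 0 0 -0.01 0 0 0.01;0 0 0 -0.04 0 0 0.01;0 0 0 -0.08 0 0 0.01;0 0 0 -0.11 0 0 0.01;0 0 0 -0.14 0 0 0.01;0 0 0 -0.15 0 0 0.01;0 0 0 -0.15 0 0 0.01'
python3 - <<'E'
from h import *
p=sink(0,45);st();go([*p,165],SY+90)
E
```

```text
time_s: 14.02
ee_pos: [410.5, 378.8, 18.7]
ee_rot: [136.5, 89.9, 39.5]
force: [0.1, 0.6, 0.3]
gripper_width: 19.4
time_s: 14.85
ee_pos: [411.0, 379.1, 170.1]
ee_rot: [137.1, 89.7, 40.1]
force: [0.6, 0.1, -2.9]
gripper_width: 16.2
14.85 [411.  379.1 170.1] [ 0.6  0.1 -2.9] 16.2 [42. 19. 96. -0. 65. 48.]
go [ 8.141e+01 -3.700e-01 -1.000e-02] [0.0044 0.1603 0.3086]
```

```bash
python3 -m handwheel '-7 0 0 0 0.0 0.02 0.01;-14 0 0 0 0.01 0.05 0.01;-21 0 0 0 0.025 0.08 0.01;-28 0 0 0 0.04 0.11 0.01;-35 0 0 0 0.06 0.14 0.01;-42 0 0 0 0.08 0.17 0.01;-49 0 0 0 0.1 0.2 0.01;-56 0 0 0 0.12 0.23 0.01;-63 0 0 0 0.135 0.26 0.01;-70 0 0 0 0.15 0.29 0.01;-77 0 0 0 0.16 0.305 0.01;-84 0 0 0.004 0.16 0.308 0.01'|head -2
python3 -m handwheel '-7 0 0 0 0 0 0.01;-14 0 0 0 0 0 0.01;-14.6 0 0 0 0 0 0.01;-14.6 0 0 0 0 0 0.01;-14.6 0 0 0 0 0 0.01'|tail -2
python3 - <<'E'
from h import *
st();K,T,im=grab('wrist','pics/w4.png');p=sink(0,45);go([*p,165],SY+90)
E
```

```text
time_s: 15.85
ee_pos: [532.1, 49.5, 161.2]
force: [-0.2, 0.8, -2.9]
gripper_width: 15.9
16.27 [530.6  53.1 162.1] [-0.2  0.8 -2.9] 15.9 [  4.  17. 100.  -0.  64. -85.]
go [-2.09 -0.11  0.01] [-0.0026  0.0002  0.0019]
```

View pics/w4.png

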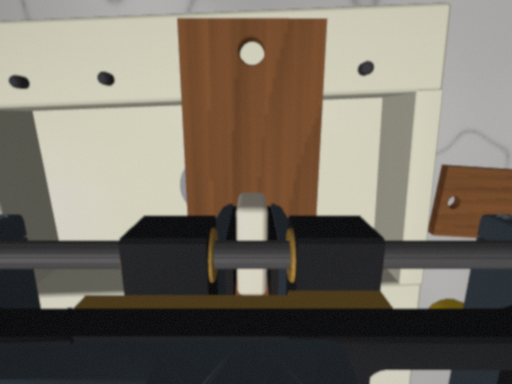

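The held board's near hole is at (252,53). The free front pins are at (19,81), (106,78) and (366,68).

```bash
cat >> h.py <<'E'
def fitpins(f,pins,hole,hl,place,hz,r=10,thr=90,off=18.5):
    """pins {uv:local}; hole uv; hl hole local in board (rel. centre); place: centre local y"""
    K,T,im=load(f);P=pose()
    uv=[blob(im,p,r,thr) for p in pins];L=list(pins.values())
    for z in np.arange(78,96,.5):
        W=[cast(K,T,q,z)[0] for q in uv];a,o,e=rigid(L,W)
        if z==78 or e.max()<best[0]:best=(e.max(),z,a,o)
    e,z,a,o=best;print('uv',np.round(uv,1).tolist(),'z',z,'err',e.round(2),'sink yaw',a.round(2),o.round(1))
    h=hole_uv(im,hole);hw=cast(K,T,h,hz)[0][:2];v=hw-P[:2,3]
    ty=np.degrees(np.arctan2(P[1,1],P[0,1]))-90;rot=lambda d,v:R.from_euler('z',d,degrees=True).apply([*v,0])[:2]
    print('hole',h.round(1),'in board axes',rot(-ty,v).round(1),'tool yaw',ty.round(2))
    tgt=o+rot(a,(hl[0],hl[1]+place));d=a-ty;d=(d+90)%180-90
    sh=tgt-(P[:2,3]+rot(d,v));print('turn',d.round(2),'shift world',sh.round(1),'TCP target',(P[:2,3]+sh).round(1));return P[:2,3]+sh,a
def hole_uv(im,uv,r=20):
    u,v=uv;w=im[v-r:v+r,u-r:u+r].astype(int);m=(w.min(2)>120).astype(np.uint8)
    n,l,s,c=cv2.connectedComponentsWithStats(m);k=1+np.argmax(s[1:,4]);return c[k]+[u-r,v-r]
E
python3 - <<'E'
from h import *
t,a=fitpins('pics/w4.png',{(19,81):(-104,-135),(106,78):(-104,-67),(366,68):(-104,135)},(252,53),(-104,0),45,155.5)
go([*t,120],a+90)
print(sink(0,45))
E
```

```text
uv [[19.8, 81.7], [106.5, 78.4], [365.1, 68.1]] z 83.0 err 0.17 sink yaw 1.57 [534.   10.3]
hole [251.6  53. ] in board axes [-1.023e+02  1.000e-01] tool yaw -0.47
turn 2.04 shift world [0.3 2. ] TCP target [531.1  55.2]
go [-2.04 -0.11  0.01] [0.0425 0.002  0.0004]
[532.7278245   53.38201384]
```

```bash
python3 -m handwheel '-2 0 0 0.01 0.002 0 0.01;-2 0 0 0.025 0.002 0 0.01;-2 0 0 0.04 0.002 0 0.01;-2 0 0 0.044 0.002 0 0.01;-2 0 0 0.044 0.002 0 0.01;-2 0 0 0.044 0.002 0 0.01'
python3 - <<'E'
from h import *
st();K,T,im=grab('wrist','pics/w5.png');go([531.1,55.2,98],91.57)
fitpins('pics/w5.png',{(5,85):(-104,-135),(97,85):(-104,-67),(369,85):(-104,135)},(252,53),(-104,0),45,112.5)
E
python3 -m handwheel '0 0 0 0.004 0 0 0.01;0 0 0 0.008 0 0 0.01;0 0 0 0.012 0 0 0.01;0 0 0 0.012 0 0 0.01'
```

```text
time_s: 16.82
ee_pos: [531.6, 55.2, 119.7]
ee_rot: [-21.4, 90.0, -19.8]
force: [0.3, -0.8, -1.9]
gripper_width: 15.7
16.82 [531.6  55.2 119.7] [ 0.3 -0.8 -1.9] 15.7 [  5.  19. 103.  -0.  58. -87.]
go [0.04 0.08 0.  ] [ 0.0221  0.0001 -0.0009]
time_s: 17.2
ee_pos: [530.8, 55.0, 106.6]
ee_rot: [-173.6, 89.9, -172.0]
force: [0.4, 0.2, -3.0]
gripper_width: 16.0Traceback (most recent call last):
  File "<stdin>", line 3, in <module>
  File "h.py", line 44, in fitpins
    uv=[blob(im,p,r,thr) for p in pins];L=list(pins.values())
        ~~~~^^^^^^^^^^^^
  File "h.py", line 28, in blob
    u,v=map(int,uv);w=cv2.resize(cv2.cvtColor(img,cv2.COLOR_RGB2GRAY)[v-r:v+r+1,u-r:u+r+1].astype(np.float32),None,fx=1,fy=1)
                      ~~~~~~~~~~^^^^^^^^^^^^^^^^^^^^^^^^^^^^^^^^^^^^^^^^^^^^^^^^^^^^^^^^^^^^^^^^^^^^^^^^^^^^^^^^^^^^^^^^^^^^^
cv2.error: OpenCV(4.12.0) /io/opencv/modules/imgproc/src/resize.cpp:4208: error: (-215:Assertion failed) !ssize.empty() in function 'resize'
```

The board has passed below the pin tops with no contact force, so it has entered. I'm pressing it home.

```bash
python3 -m handwheel '0 0 0 0.003 0 0 0.01;0 0 0 0.006 0 0 0.01;0 0 0 0.009 0 0 0.01;0 0 0 0.011 0 0 0.01;0 0 0 0.011 0 0 0.01;0 0 0 0.011 0 0 0.01'
python3 -m handwheel '0 0 0 0 0 0 0.03;0 0 0 0 0 0 0.045;0 0 0 0 0 0 0.045;0 0 0 0 0 0 0.045;0 0 0 -0.01 0 0 0.045;0 0 0 -0.03 0 0 0.045;0 0 0 -0.06 0 0 0.045;0 0 0 -0.1 0 0 0.045;0 0 0 -0.12 0 0 0.06;0 0 0 -0.12 0 0 0.06'
python3 - <<'E'
from h import *
st();K,T,im=grab('wrist','pics/w6.png');go([563.3,382,200],-5)
E
```

```text
time_s: 17.7
ee_pos: [531.5, 55.0, 98.4]
ee_rot: [-0.9, 89.9, 0.7]
force: [-4.2, -0.5, 11.1]
gripper_width: 15.8
time_s: 18.53
ee_pos: [534.5, 55.3, 222.5]
ee_rot: [2.6, 89.3, 4.2]
force: [-0.1, 0.2, 1.0]
gripper_width: 55.5
18.53 [534.5  55.3 222.5] [-0.1  0.2  1. ] 55.5 [  5.  14.  94.  -0.  71. -87.]
go [-83.37   0.31   0.26] [0.0199 0.3258 0.0395]
```

View pics/w6.png

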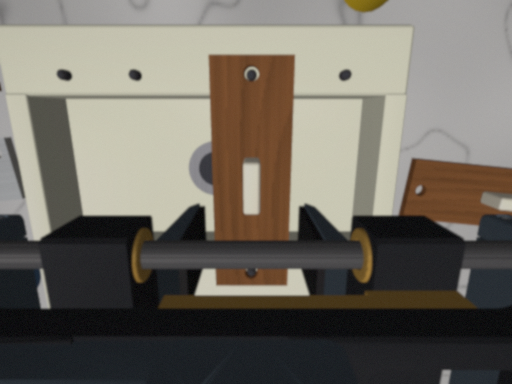

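The board is fully seated: pins are visible in both holes at (252,74) and (251,271). Next is the second left board.

```bash
python3 -m handwheel '7 0 0 0 0.02 0 0.06;14 0 0 0 0.05 0 0.06;21 0 0 0 0.08 0 0.06;28 0 0 0 0.11 0 0.06;35 0 0 0 0.14 0.0 0.06;42 0 0 0 0.17 0.01 0.06;49 0 0 0 0.2 0.02 0.06;56 0 0 0 0.23 0.03 0.06;63 0 0 0 0.26 0.035 0.06;70 0 0 0 0.29 0.04 0.06;77 0 0 0 0.31 0.04 0.06;84 0 0 0 0.326 0.04 0.06'|head -2
python3 -m handwheel '7 0 0 0 0 0 0.06;12 0 0 0 0 0 0.06;12 0 0 0 0 0 0.06;12 0 0 0 0 0 0.06'|head -3
cat >> h.py <<'E'
def bar(f,guess,barlo=170):
    """find white bar & brown board near guess in wrist picture; print grasp"""
    K,T,im=grab('wrist',f);hsv=cv2.cvtColor(im,cv2.COLOR_RGB2HSV);P=pose();out=None
    for c in cv2.findContours(cv2.inRange(hsv,(0,0,barlo),(179,60,255)),0,2)[0]:
        if 250<cv2.contourArea(c)<800:
            r=cv2.minAreaRect(c);w=cast(K,T,r[0],46)[0][:2]
            b=cast(K,T,cv2.boxPoints(r),46)[:,:2];e=max((b[1]-b[0],b[2]-b[1]),key=np.linalg.norm)
            if np.linalg.norm(w-guess)<40:print('bar',np.round(r[0]),np.round(r[1]),w.round(1),'long',np.linalg.norm(e).round(1),'axis',np.degrees(np.arctan2(e[1],e[0])).round(1)%180)
    for c in cv2.findContours(cv2.inRange(hsv,(0,90,40),(15,255,190)),0,2)[0]:
        if cv2.contourArea(c)>3000:
            b=cast(K,T,cv2.boxPoints(cv2.minAreaRect(c)),12)[:,:2];e=max((b[1]-b[0],b[2]-b[1]),key=np.linalg.norm);print('board mid',b.mean(0).round(0),'axis',np.degrees(np.arctan2(e[1],e[0])).round(1)%180)
    print('tool yaw',np.degrees(np.arctan2(P[1,1],P[0,1])).round(1))
E
python3 - <<'E'
from h import *
st();bar('pics/w7.png',[563,382])
go([563.3,382,16],-4.5)
E
```

```text
time_s: 19.58
ee_pos: [561.2, 383.7, 213.9]
time_s: 19.92
ee_pos: [561.5, 381.8, 214.8]
ee_rot: [-50.3, 89.8, -144.5]
19.92 [561.5 381.8 214.8] [ 0.9  0.9 -0.7] 60.2 [33. 28. 74. -0. 78. 37.]
bar [256. 176.] [11. 40.] [564.4 382.1] long 46.7 axis 85.6
board mid [565. 395.] axis 87.4
tool yaw -4.3
go [0.24 0.08 0.1 ] [ 0.1993  0.0019 -0.0007]
```

```bash
python3 -m handwheel '0 0 0 0.04 0.003 -0.001 0.06;0 0 0 0.08 0.003 -0.001 0.06;0 0 0 0.12 0.003 -0.001 0.06;0 0 0 0.15 0.003 -0.001 0.05;0 0 0 0.18 0.003 -0.001 0.05;0 0 0 0.19 0.003 -0.001 0.05;0 0 0 0.198 0.003 -0.001 0.05;0 0 0 0.198 0.003 -0.001 0.03;0 0 0 0.198 0.003 -0.001 0.01;0 0 0 0.198 0.003 -0.001 0.01;0 0 0 0.198 0.003 -0.001 0.01;0 0 0 0.198 0.003 -0.001 0.01' 30
python3 -m handwheel '0 0 0 0 0 0 0.01;0 0 0 0 0 0 0.01;0 0 0 0 0 0 0.01;0 0 0 -0.01 0 0 0.01;0 0 0 -0.04 0 0 0.01;0 0 0 -0.08 0 0 0.01;0 0 0 -0.11 0 0 0.01;0 0 0 -0.14 0 0 0.01;0 0 0 -0.15 0 0 0.01;0 0 0 -0.15 0 0 0.01'
python3 - <<'E'
from h import *
p=sink(0,135);st();go([*p,165],SY-90)
E
```

```text
time_s: 20.97
ee_pos: [565.9, 383.3, 20.0]
ee_rot: [125.7, 89.8, 31.4]
force: [-0.3, -0.1, -0.3]
gripper_width: 19.5
time_s: 21.8
ee_pos: [566.4, 383.6, 171.6]
ee_rot: [126.2, 89.6, 31.8]
force: [-0.1, 0.1, -2.7]
gripper_width: 15.5
21.8 [566.4 383.6 171.6] [-0.1  0.1 -2.7] 15.5 [33. 29. 78. -0. 72. 38.]
go [ 8.401e+01 -3.800e-01 -8.000e-02] [ 0.0056 -0.0179  0.2424]
```

```bash
python3 -m handwheel '-3 0 0 0 0.0 0.02 0.01;-8 0 0 0 -0.005 0.05 0.01;-14 0 0 0 -0.01 0.08 0.01;-21 0 0 0 -0.018 0.11 0.01;-28 0 0 0 -0.018 0.14 0.01;-35 0 0 0 -0.018 0.17 0.01;-42 0 0 0 -0.018 0.19 0.01;-49 0 0 0 -0.018 0.21 0.01;-56 0 0 0 -0.018 0.225 0.01;-63 0 0 0 -0.018 0.235 0.01;-70 0 0 0 -0.018 0.242 0.01;-77 0 0 0.004 -0.018 0.242 0.01'|head -2
python3 -m handwheel '-7 0 0 0 0 0 0.01;-14 0 0 0 0 0 0.01;-19 0 0 0 0 0 0.01;-19 0 0 0 0 0 0.01;-19 0 0 0 0 0 0.01'|tail -2
python3 - <<'E'
from h import *
st();K,T,im=grab('wrist','pics/w8.png');p=sink(0,135);go([*p,165],SY+90)
print(proj(K,T,[[*sink(-104,y),86] for y in(-135,-67)]).round())
h=hole_uv(im,(252,53));print(h)
g=cv2.cvtColor(im,cv2.COLOR_RGB2GRAY);c=cv2.findContours(cv2.inRange(g,0,90),0,2)[0]
for k in c:
    if 30<cv2.contourArea(k)<500:print(cv2.boundingRect(k))
E
```

```text
time_s: 22.8
ee_pos: [527.3, 141.0, 162.2]
force: [-0.1, 0.2, -2.9]
gripper_width: 16.0
23.22 [527.5 142.6 162.3] [-0.1  0.2 -2.9] 16.0 [ 14.  18.  98.  -0.  64. -78.]
go [-0.12 -0.18  0.05] [-0.0023  0.0006  0.0024]
[[-98.  74.]
 [-10.  74.]]
[251.52783964  53.84632517]
(234, 73, 7, 37)
(0, 70, 5, 11)
(123, 58, 23, 66)
(236, 22, 28, 53)
```

Run:
```python
from h import *
st();go([528.5,145.0,120],91.57)
```

```text
23.27 [527.8 142.7 162.7] [ 1.2  0.7 -2.4] 15.8 [ 14.  18.  98.  -0.  64. -78.]
go [-0.07 -0.18  0.05] [0.0427 0.0024 0.0009]
```

```bash
python3 -m handwheel '0 0 0 0.01 0.002 0.001 0.01;0 0 0 0.025 0.0024 0.001 0.01;0 0 0 0.04 0.0024 0.001 0.01;0 0 0 0.043 0.0024 0.001 0.01;0 0 0 0.043 0.0024 0.001 0.01;0 0 0 0.043 0.0024 0.001 0.01'|sed -n 2,4p
python3 -m handwheel '0 0 0 0.004 0 0 0.01;0 0 0 0.008 0 0 0.01;0 0 0 0.012 0 0 0.01;0 0 0 0.014 0 0 0.01;0 0 0 0.014 0 0 0.01'|sed -n 2,4p
```

```text
ee_pos: [529.8, 145.4, 121.3]
ee_rot: [-139.6, 90.0, -138.0]
force: [0.2, -0.6, -2.9]
ee_pos: [529.4, 145.2, 106.9]
ee_rot: [-161.6, 89.9, -159.9]
force: [-0.4, -0.4, -3.0]
```

```bash
python3 -m handwheel '0 0 0 0.003 0 0 0.01;0 0 0 0.006 0 0 0.01;0 0 0 0.009 0 0 0.01;0 0 0 0.011 0 0 0.01;0 0 0 0.011 0 0 0.01;0 0 0 0.011 0 0 0.01'
python3 -m handwheel '0 0 0 0 0 0 0.03;0 0 0 0 0 0 0.045;0 0 0 0 0 0 0.045;0 0 0 0 0 0 0.045;0 0 0 -0.01 0 0 0.045;0 0 0 -0.03 0 0 0.045;0 0 0 -0.06 0 0 0.045;0 0 0 -0.1 0 0 0.045;0 0 0 -0.12 0 0 0.06;0 0 0 -0.12 0 0 0.06'|head -2
python3 - <<'E'
from h import *
st();grab('wrist','pics/w9.png');K,T,im=grab('top','pics/t4.png')
hsv=cv2.cvtColor(im,cv2.COLOR_RGB2HSV)
for c in cv2.findContours(cv2.inRange(hsv,(0,90,40),(15,255,160)),0,2)[0]:
    if 300<cv2.contourArea(c)<2500:
            r=cv2.minAreaRect(c);print(cv2.contourArea(c),np.round(r[0]),np.round(r[1]),round(r[2],1),cast(K,T,r[0],12)[0].round(0)[:2])
cv2.imwrite('pics/both4.png',np.hstack([cv2.imread('pics/w9.png')[:300,150:500],cv2.imread('pics/t4.png')[80:380,100:450]]))
go([411,-379,220],2)
go([555,-365,220],2)
E
```

```text
time_s: 24.68
ee_pos: [529.9, 145.4, 99.6]
ee_rot: [8.2, 89.9, 9.8]
force: [-5.1, -2.0, 17.3]
gripper_width: 16.0
time_s: 25.52
ee_pos: [532.7, 146.1, 222.5]
25.52 [532.7 146.1 222.5] [ 0.8 -0.4 -0. ] 55.6 [ 14.  16.  92.  -0.  71. -77.]
1327.0 [352. 225.] [21. 65.] 88.3 [ 411. -379.]
1315.5 [232. 189.] [69. 23.] 89.0 [541.  58.]
go [ 8.963e+01  7.000e-02 -9.000e-02] [-0.0031 -0.5208 -0.1338]
go [ 8.963e+01  7.000e-02 -9.000e-02] [-0.0028 -0.5109  0.0106]
```

View pics/both4.png

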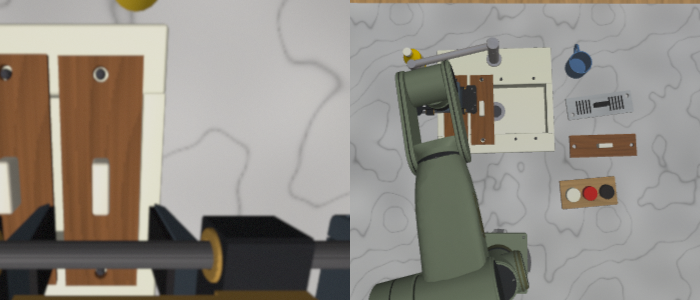

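Both left boards are seated, with pins in their holes. The panel on the right is tilted by a few degrees. Moving over it.

```bash
python3 -m handwheel '7 0 0 0 -0.03 0 0.06;14 0 0 0 -0.07 0 0.06;21 0 0 0 -0.11 0 0.06;28 0 0 0 -0.15 0 0.06;35 0 0 0 -0.19 0 0.06;42 0 0 0 -0.23 0 0.06;49 0 0 0 -0.27 0 0.06;56 0 0 0 -0.31 0 0.06;63 0 0 0 -0.35 0 0.06;70 0 0 0 -0.39 0 0.06;77 0 0 0 -0.43 0.0 0.06;84 0 0 0 -0.47 0.01 0.06'|head -2
python3 -m handwheel '2 0 0 0 0 0.03 0.06;2 0 0 0 0 0.04 0.06;2 0 0 0 0 0.04 0.06;2 0 0 0 0 0.04 0.06'|sed -n 2,3p
python3 - <<'E'
from h import *
K,T,_=load('pics/t4.png');print(cast(K,T,(350,185),12))
st();K,T,im=grab('wrist','pics/w10.png');P=pose();print(np.degrees(np.arctan2(P[1,1],P[0,1])))
E
```

```text
time_s: 26.62
ee_pos: [550.6, -325.6, 214.5]
ee_pos: [557.6, -362.9, 214.6]
ee_rot: [-139.7, 89.8, 135.9]
[[ 557.0887526  -373.31781829   12.        ]]
26.95 [ 557.6 -362.9  214.6] [-0.5  0.9  0.2] 60.1 [-34.  27.  76.   0.  77. -40.]
5.685324444256932
```

View pics/w10.png

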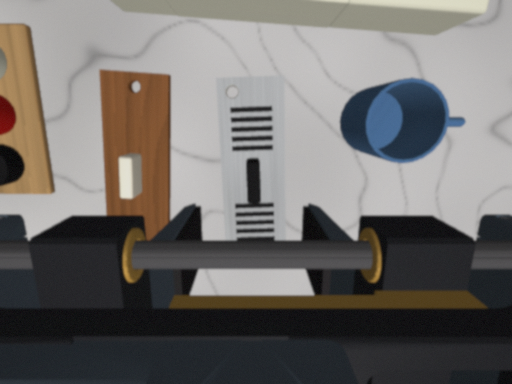

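The wrist view shows the panel's black bar at about (253,180) and its near hole at (232,92). The third board is at left with its bar at (130,176), and the mug is clear at the right.

Run:
```python
from h import *
K,T,im=load('pics/w10.png');g=cv2.cvtColor(im,cv2.COLOR_RGB2GRAY)
m=cv2.inRange(g,0,60);m[:150]=0;m[206:]=0;m[:,:240]=0;m[:,268:]=0
c=max(cv2.findContours(m,0,2)[0],key=cv2.contourArea);r=cv2.minAreaRect(c);print(r,cv2.boundingRect(c))
ys,xs=np.where(m>0);
for z in (46,):
    top=cast(K,T,r[0],z)[0]
print('bar',top);b=cast(K,T,cv2.boxPoints(r),46)[:,:2];e=max((b[1]-b[0],b[2]-b[1]),key=np.linalg.norm);print(np.linalg.norm(e),np.degrees(np.arctan2(e[1],e[0]))%180)
h=cast(K,T,(232,92),12)[0];v=h[:2]-top[:2];print('hole',h,np.linalg.norm(v),'axis',np.degrees(np.arctan2(v[1],v[0]))-np.degrees(np.arctan2(22,104)))
go([*top[:2],16],5.7)
```

```text
((253.5, 182.0), (46.0, 27.0), 90.0) (240, 159, 28, 47)
bar [ 558.64053143 -368.17512598   46.        ]
54.133370296216896 96.2726182081457
hole [ 523.48000152 -269.71449063   12.        ] 104.55027295772398 axis 97.70759141052676
go [-0.01 -0.15  0.12] [0.1992 0.0006 0.0065]
```

```bash
python3 -m handwheel '-1.5 0 0 0.04 0.0006 0.005 0.06;-1.5 0 0 0.08 0.0006 0.005 0.06;-1.5 0 0 0.12 0.0006 0.005 0.06;-1.5 0 0 0.15 0.0006 0.005 0.05;-1.5 0 0 0.18 0.0006 0.005 0.05;-1.5 0 0 0.19 0.0006 0.005 0.05;-1.5 0 0 0.198 0.0006 0.005 0.05;-1.5 0 0 0.198 0.0006 0.005 0.03;-1.5 0 0 0.198 0.0006 0.005 0.01;-1.5 0 0 0.198 0.0006 0.005 0.01;-1.5 0 0 0.198 0.0006 0.005 0.01;-1.5 0 0 0.198 0.0006 0.005 0.01' 45
python3 -m handwheel '0 0 0 0 0 0 0.01;0 0 0 0 0 0 0.01;0 0 0 0 0 0 0.01;0 0 0 -0.01 0 0 0.01;0 0 0 -0.04 0 0 0.01;0 0 0 -0.08 0 0 0.01;0 0 0 -0.11 0 0 0.01;0 0 0 -0.14 0 0 0.01;0 0 0 -0.15 0 0 0.01;0 0 0 -0.15 0 0 0.01'
python3 - <<'E'
from h import *
p=sink(0,-45);st();go([*p,165],SY+90);go([*p,165],-88.38)
E
```

```text
time_s: 28.0
ee_pos: [560.2, -369.3, 20.0]
ee_rot: [47.4, 89.8, -35.5]
force: [0.1, -0.0, -0.8]
gripper_width: 19.2
time_s: 28.83
ee_pos: [560.6, -369.4, 171.2]
ee_rot: [49.5, 89.7, -33.3]
force: [-0.5, 0.2, -4.9]
gripper_width: 15.6
28.83 [ 560.6 -369.4  171.2] [-0.5  0.2 -4.9] 15.6 [-34.  28.  80.   0.  71. -42.]
go [-8.449e+01  3.400e-01 -4.000e-02] [ 0.0051  0.0162 -0.3335]
go [-8.449e+01  3.400e-01 -4.000e-02] [ 0.0051  0.0162 -0.3335]
```

```bash
python3 -m handwheel '-7 0 0 0 0 -0.02 0.01;-14 0 0 0 0 -0.05 0.01;-21 0 0 0 0.0 -0.08 0.01;-28 0 0 0 0.005 -0.11 0.01;-35 0 0 0 0.01 -0.14 0.01;-42 0 0 0 0.016 -0.17 0.01;-49 0 0 0 0.016 -0.2 0.01;-56 0 0 0 0.016 -0.23 0.01;-63 0 0 0 0.016 -0.26 0.01;-70 0 0 0 0.016 -0.29 0.01;-77 0 0 0 0.016 -0.315 0.01;-84 0 0 0.004 0.016 -0.3335 0.01'|head -2
python3 -m handwheel '-0.5 0 0 0 0 0 0.01;-0.5 0 0 0 0 0 0.01;-0.5 0 0 0 0 0 0.01;-0.5 0 0 0 0 0 0.01'|tail -2
python3 - <<'E'
from h import *
st();K,T,im=grab('wrist','pics/w11.png');p=sink(0,-45);go([*p,165],SY+90)
g=cv2.cvtColor(im,cv2.COLOR_RGB2GRAY);c=cv2.findContours(cv2.inRange(g,0,90),0,2)[0]
for k in c:
    if 30<cv2.contourArea(k)<500 and k[:,0,1].max()<240:print(cv2.boundingRect(k))
E
```

```text
time_s: 29.83
ee_pos: [531.9, -33.5, 162.0]
force: [0.7, -0.3, -5.1]
gripper_width: 15.9
30.17 [533.6 -36.6 163.4] [ 0.7 -0.3 -5.1] 15.9 [ -5.  17.  99.  -0.  64. -97.]
go [-0.1  -0.07  0.01] [-0.0013  0.0001  0.0015]
(465, 126, 9, 28)
(358, 89, 5, 24)
(132, 67, 14, 12)
(472, 50, 30, 75)
(362, 50, 20, 31)
```

View pics/w11.png

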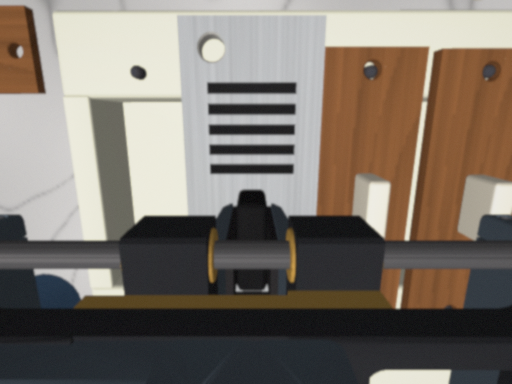

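Run:
```python
from h import *
t,a=fitpins('pics/w11.png',{(138,73):(-104,-135),(371,71):(-104,45),(489,71):(-104,135)},(212,49),(-104,-22),-45,156.0,r=7)
st();go([*t,120],91.57)
```

```text
uv [[139.3, 72.5], [371.5, 71.6], [489.6, 70.9]] z 86.5 err 0.66 sink yaw 1.72 [534.3  12.1]
hole [212.  49.] in board axes [-104.4  -21.4] tool yaw 1.52
turn 0.21 shift world [2.3 3.2] TCP target [536.1 -33.5]
30.22 [533.8 -36.7 163.7] [ 0.2  0.3 -4.3] 15.4 [ -5.  17.  99.  -0.  64. -97.]
go [-0.05 -0.07  0.01] [0.0437 0.0032 0.0025]
```

Run:
```python
from h import *
K,T,_=load('pics/w11.png');p=cast(K,T,(139.3,72.5),83.5)[0];h=cast(K,T,(212,49),156)[0]
print(p,h,'want dy=68-> need', R.from_euler('z',-1.57,degrees=True).apply(h-p)-[0,68,0]);go([536,-34.9,120],91.6)
```

```text
[ 434.05281166 -126.83234525   83.5       ] [429.98573081 -60.89114048 156.        ] want dy=68-> need [-2.25888108 -1.97211885 72.5       ]
go [-0.08 -0.07  0.01] [0.0437 0.0018 0.0023]
```

```bash
python3 -m handwheel '0 0 0 0.01 0.002 0.0023 0.01;0 0 0 0.025 0.002 0.0023 0.01;0 0 0 0.04 0.002 0.0023 0.01;0 0 0 0.044 0.002 0.0023 0.01;0 0 0 0.044 0.002 0.0023 0.01;0 0 0 0.044 0.002 0.0023 0.01'|sed -n 2,4p
python3 -m handwheel '0 0 0 0.004 0 0 0.01;0 0 0 0.008 0 0 0.01;0 0 0 0.012 0 0 0.01;0 0 0 0.014 0 0 0.01;0 0 0 0.014 0 0 0.01'|sed -n 2,4p
```

```text
ee_pos: [536.5, -34.1, 120.4]
ee_rot: [-65.4, 90.0, -63.8]
force: [1.3, 0.4, -5.1]
ee_pos: [535.8, -33.8, 105.9]
ee_rot: [177.7, 89.9, 179.3]
force: [0.2, -1.0, -5.8]
```

```bash
python3 -m handwheel '0 0 0 0.003 -0.0005 0 0.01;0 0 0 0.005 -0.0005 0 0.01;0 0 0 0.008 -0.0005 0 0.01;0 0 0 0.01 -0.0005 0 0.01;0 0 0 0.01 -0.0005 0 0.01;0 0 0 0.01 -0.0005 0 0.01'
python3 -m handwheel '0 0 0 0 0 0 0.03;0 0 0 0 0 0 0.045;0 0 0 0 0 0 0.045;0 0 0 0 0 0 0.045;0 0 0 -0.01 0 0 0.045;0 0 0 -0.03 0 0 0.045;0 0 0 -0.06 0 0 0.045;0 0 0 -0.1 0 0 0.045;0 0 0 -0.12 0 0 0.06;0 0 0 -0.12 0 0 0.06'|head -2
python3 - <<'E'
from h import *
st();grab('wrist','pics/w12.png');K,T,im=grab('top','pics/t5.png')
hsv=cv2.cvtColor(im,cv2.COLOR_RGB2HSV)
for c in cv2.findContours(cv2.inRange(hsv,(0,90,40),(15,255,160)),0,2)[0]:
    if 300<cv2.contourArea(c)<2500:
            r=cv2.minAreaRect(c);print(cv2.contourArea(c),np.round(r[0]),np.round(r[1]),round(r[2],1),cast(K,T,r[0],12)[0].round(0)[:2])
go([411,-379,215],2)
E
```

```text
time_s: 31.63
ee_pos: [536.5, -34.3, 99.7]
ee_rot: [-10.8, 89.9, -9.2]
force: [-6.0, 0.3, 14.5]
gripper_width: 15.3
time_s: 32.47
ee_pos: [539.3, -34.5, 222.4]
32.47 [539.3 -34.5 222.4] [ 1.5 -0.5  0.4] 55.4 [ -5.  15.  94.  -0.  71. -97.]
1326.0 [352. 225.] [21. 65.] 88.3 [ 411. -379.]
458.0 [226. 190.] [69. 13.] 90.0 [540.  77.]
1491.5 [205. 190.] [69. 23.] 88.9 [540. 154.]
go [ 8.963e+01  1.000e-01 -7.000e-02] [ 0.0022 -0.341  -0.1352]
```

View pics/w12.png

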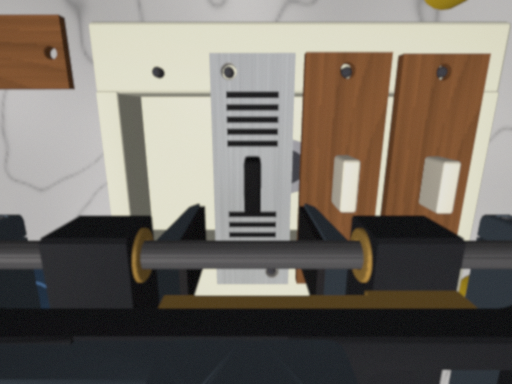

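The panel is seated, with pins in both holes at (229,71) and (270,271). Next is the third board on the right.

```bash
python3 -m handwheel '7 0 0 0 -0.03 -0.01 0.06;14 0 0 0 -0.06 -0.02 0.06;21 0 0 0 -0.09 -0.03 0.06;28 0 0 0 -0.12 -0.04 0.06;35 0 0 0 -0.15 -0.05 0.06;42 0 0 0 -0.18 -0.065 0.06;49 0 0 0 -0.21 -0.08 0.06;56 0 0 0 -0.24 -0.095 0.06;63 0 0 0 -0.27 -0.11 0.06;70 0 0 0 -0.3 -0.125 0.06;77 0 0 0 -0.33 -0.135 0.06;84 0 0 0 -0.341 -0.135 0.06'|head -2
python3 -m handwheel '5 0 0 0 0 0 0.06;5.5 0 0 0 0 0 0.06;5.5 0 0 0 0 0 0.06;5.5 0 0 0 0 0 0.06'|head -2
python3 - <<'E'
from h import *
st();bar('pics/w13.png',[411,-379]);go([411,-379,16],2)
E
```

```text
time_s: 33.57
ee_pos: [408.2, -381.8, 214.3]
time_s: 33.9
ee_pos: [410.7, -378.2, 215.4]
33.9 [ 410.7 -378.2  215.4] [0.4 0.3 0.8] 60.3 [-44.  17.  92.   0.  72. -46.]
bar [253. 177.] [40. 12.] [ 410.8 -378.2] long 46.8 axis 92.6
board mid [ 412. -365.] axis 90.8
tool yaw 2.3
go [ 0.26 -0.06  0.06] [0.1998 0.0003 0.001 ]
```

```bash
python3 -m handwheel '0 0 0 0.04 0 0 0.06;0 0 0 0.08 0 0 0.06;0 0 0 0.12 0 0 0.06;0 0 0 0.15 0 0 0.05;0 0 0 0.18 0 0 0.05;0 0 0 0.19 0 0 0.05;0 0 0 0.198 0 0 0.05;0 0 0 0.198 0 0 0.03;0 0 0 0.198 0 0 0.01;0 0 0 0.198 0 0 0.01;0 0 0 0.198 0 0 0.01;0 0 0 0.198 0 0 0.01' 30
python3 -m handwheel '0 0 0 0 0 0 0.01;0 0 0 0 0 0 0.01;0 0 0 0 0 0 0.01;0 0 0 -0.01 0 0 0.01;0 0 0 -0.04 0 0 0.01;0 0 0 -0.08 0 0 0.01;0 0 0 -0.11 0 0 0.01;0 0 0 -0.14 0 0 0.01;0 0 0 -0.15 0 0 0.01;0 0 0 -0.15 0 0 0.01'
python3 - <<'E'
from h import *
st();go([536.5,-125,165],91.6)
E
```

```text
time_s: 34.95
ee_pos: [411.6, -379.6, 19.8]
ee_rot: [42.5, 89.8, -45.4]
force: [0.6, -0.6, -1.0]
gripper_width: 19.5
time_s: 35.78
ee_pos: [411.9, -380.0, 171.1]
ee_rot: [42.6, 89.7, -45.3]
force: [0.5, 0.3, -2.9]
gripper_width: 16.0
35.78 [ 411.9 -380.   171.1] [ 0.5  0.3 -2.9] 16.0 [-44.  19.  96.  -0.  65. -46.]
go [-8.946e+01  3.600e-01  1.000e-02] [ 0.0056  0.134  -0.2502]
```

```bash
python3 -m handwheel '-7 0 0 0 0.01 -0.02 0.01;-14 0 0 0 0.02 -0.05 0.01;-21 0 0 0 0.035 -0.08 0.01;-28 0 0 0 0.05 -0.11 0.01;-35 0 0 0 0.065 -0.14 0.01;-42 0 0 0 0.08 -0.16 0.01;-49 0 0 0 0.095 -0.18 0.01;-56 0 0 0 0.11 -0.2 0.01;-63 0 0 0 0.12 -0.22 0.01;-70 0 0 0 0.13 -0.235 0.01;-77 0 0 0 0.134 -0.245 0.01;-84 0 0 0.004 0.134 -0.25 0.01'|head -2
python3 -m handwheel '-5.5 0 0 0 0 0 0.01;-5.5 0 0 0 0 0 0.01;-5.5 0 0 0 0 0 0.01;-5.5 0 0 0 0 0 0.01'|sed -n 2p
python3 - <<'E'
from h import *
st();K,T,im=grab('wrist','pics/w14.png')
for z in (155.,):
    h=hole_uv(im,(252,53));P=pose();v=cast(K,T,h,z)[0]-P[:3,3];ty=np.degrees(np.arctan2(P[1,1],P[0,1]))-90;print(h,ty,R.from_euler('z',-ty,degrees=True).apply(v))
go([536.5,-125,120],91.6)
E
```

```text
time_s: 36.78
ee_pos: [535.4, -122.3, 162.0]
ee_pos: [534.9, -124.2, 163.1]
37.12 [ 534.9 -124.2  163.1] [ 0.8 -0.9 -1.9] 15.9 [ -14.   18.   97.   -0.   64. -106.]
[251.71365639  47.5660793 ] 1.510642448686255 [-105.30866665    0.36789722   -8.52258584]
go [-0.09 -0.09 -0.02] [ 0.0435 -0.0007  0.0015]
```

```bash
python3 - <<'E'
from h import *
go([539.3,-125.1,120],91.6)
E
python3 -m handwheel '0 0 0 0.01 0 0.002 0.01;0 0 0 0.025 -0.0006 0.0043 0.01;0 0 0 0.04 -0.0006 0.0043 0.01;0 0 0 0.0435 -0.0006 0.0043 0.01;0 0 0 0.0435 -0.0006 0.0043 0.01;0 0 0 0.0435 -0.0006 0.0043 0.01'|sed -n 2,4p
python3 -m handwheel '0 0 0 0.004 0 0 0.01;0 0 0 0.008 0 0 0.01;0 0 0 0.012 0 0 0.01;0 0 0 0.014 0 0 0.01;0 0 0 0.014 0 0 0.01'|sed -n 2,4p
```

```text
go [-0.09 -0.09 -0.02] [ 0.0435 -0.0009  0.0043]
ee_pos: [540.1, -124.8, 120.9]
ee_rot: [-49.8, 90.0, -48.2]
force: [-0.5, 0.4, -3.4]
ee_pos: [539.5, -124.5, 106.4]
ee_rot: [168.3, 89.9, 169.9]
force: [0.3, 0.4, -2.8]
```

```bash
python3 -m handwheel '0 0 0 0.003 0 0 0.01;0 0 0 0.005 0 0 0.01;0 0 0 0.008 0 0 0.01;0 0 0 0.01 0 0 0.01;0 0 0 0.01 0 0 0.01;0 0 0 0.01 0 0 0.01'
python3 -m handwheel '0 0 0 0 0 0 0.03;0 0 0 0 0 0 0.045;0 0 0 0 0 0 0.045;0 0 0 0 0 0 0.045;0 0 0 -0.01 0 0 0.045;0 0 0 -0.03 0 0 0.045;0 0 0 -0.06 0 0 0.045;0 0 0 -0.1 0 0 0.045;0 0 0 -0.12 0 0 0.06;0 0 0 -0.12 0 0 0.06'|head -2
python3 - <<'E'
from h import *
st();grab('wrist','pics/w15.png');go([319,181,230],91.6)
E
```

```text
time_s: 38.58
ee_pos: [540.2, -124.7, 99.5]
ee_rot: [-16.9, 89.9, -15.3]
force: [-4.9, 1.3, 12.3]
gripper_width: 15.6
time_s: 39.42
ee_pos: [542.9, -125.4, 223.1]
39.42 [ 542.9 -125.4  223.1] [ 1.1  0.3 -0. ] 55.5 [ -14.   16.   92.   -0.   72. -106.]
go [0.03 0.37 0.11] [-0.0117  0.3122 -0.2136]
```

View pics/w15.png

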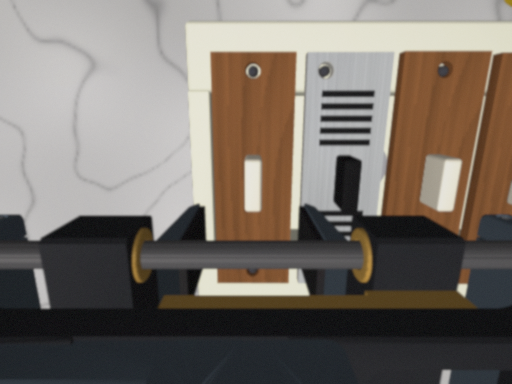

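All four pieces are seated, with pins visible in the holes. Now back to the beaker.

```bash
python3 -m handwheel '0 0 0 0 0.03 -0.02 0.09;0 0 0 0 0.06 -0.04 0.09;0 0 0 0 0.09 -0.06 0.09;0 0 0 0 0.12 -0.08 0.09;0 0 0 0 0.15 -0.1 0.09;0 0 0 0 0.18 -0.12 0.09;0 0 0 0 0.21 -0.14 0.09;0 0 0 0 0.24 -0.16 0.09;0 0 0 0 0.27 -0.18 0.09;0 0 0 0 0.3 -0.2 0.09;0 0 0 0 0.312 -0.2136 0.09;0 0 0 0 0.312 -0.2136 0.09'|head -2
python3 -m handwheel '0 0 0 0 0 0 0.09;0 0 0 0 0 0 0.09;0 0 0 0 0 0 0.09'|sed -n 2p
python3 - <<'E'
from h import *
st();K,T,im=grab('wrist','pics/w16.png')
hsv=cv2.cvtColor(im,cv2.COLOR_RGB2HSV);m=cv2.inRange(hsv,(20,120,50),(35,255,255))
for c in cv2.findContours(m,0,2)[0]:
    if cv2.contourArea(c)>800:
        x,y,w,h=cv2.boundingRect(c);uv=(x+w/2,y+h-w/2);b=cast(K,T,uv,100)[0];print(x,y,w,h,uv,b);go([*b[:2],67],91.6)
E
```

```text
time_s: 40.47
ee_pos: [314.3, 182.4, 215.9]
ee_pos: [318.1, 180.4, 216.6]
40.72 [318.1 180.4 216.6] [ 0.8 -0.2  0.8] 89.7 [ 28.  -1. 113.  -0.  68. -64.]
416 291 96 17 (464.0, 260.0) [389.10748238 403.66918887 100.        ]
go [-0.07 -0.02  0.04] [0.1495 0.2214 0.0769]
221 147 62 70 (252.0, 186.0) [315.77860402 180.80225092 100.        ]
go [-0.07 -0.02  0.04] [ 0.1496  0.0006 -0.0023]
```

```bash
python3 -m handwheel '0 0 0 0.04 0.0006 -0.001 0.09;0 0 0 0.08 0.0006 -0.001 0.09;0 0 0 0.11 0.0006 -0.001 0.09;0 0 0 0.13 0.0006 -0.001 0.09;0 0 0 0.145 0.0006 -0.001 0.09;0 0 0 0.149 0.0006 -0.001 0.08;0 0 0 0.149 0.0006 -0.001 0.05;0 0 0 0.149 0.0006 -0.001 0.05;0 0 0 0.149 0.0006 -0.001 0.05;0 0 0 0.149 0.0006 -0.001 0.05;0 0 0 0.149 0.0006 -0.001 0.05;0 0 0 0.149 0.0006 -0.001 0.05' 10
python3 -m handwheel '0 0 0 0 0 0 0.05;0 0 0 0 0 0 0.05;0 0 0 0 0 0 0.05;0 0 0 -0.01 0 0 0.05;0 0 0 -0.03 0 0 0.05;0 0 0 -0.06 0 0 0.05;0 0 0 -0.09 0 0 0.05;0 0 0 -0.12 0 0 0.05;0 0 0 -0.145 0 0 0.05;0 0 0 -0.15 0 0 0.05;0 0 0 -0.15 0 0 0.05'
python3 - <<'E'
from h import *
st();go([465,-36.8,220],91.6);K,T,im=grab('wrist','pics/w17.png')
hsv=cv2.cvtColor(im,cv2.COLOR_RGB2HSV);m=cv2.inRange(hsv,(20,120,50),(35,255,255))
for c in cv2.findContours(m,0,2)[0]:
    if cv2.contourArea(c)>800: print(cv2.boundingRect(c))
E
```

```text
time_s: 41.77
ee_pos: [317.4, 182.0, 68.8]
ee_rot: [15.4, 89.9, 17.0]
force: [0.9, -1.0, 4.9]
gripper_width: 60.3
time_s: 42.68
ee_pos: [317.1, 182.2, 219.2]
ee_rot: [29.0, 89.8, 30.7]
force: [-0.4, -0.2, -1.4]
gripper_width: 60.8
42.68 [317.1 182.2 219.2] [-0.4 -0.2 -1.4] 60.8 [ 28.  -1. 113.   0.  68. -64.]
go [ 0.04  0.19 -0.11] [-0.0007 -0.2232  0.1416]
(193, 268, 118, 39)
(192, 165, 121, 77)
```

```bash
python3 -m handwheel '0 0 0 0 -0.02 0.01 0.05;0 0 0 0 -0.045 0.025 0.05;0 0 0 0 -0.07 0.04 0.05;0 0 0 0 -0.095 0.055 0.05;0 0 0 0 -0.12 0.07 0.05;0 0 0 0 -0.145 0.085 0.05;0 0 0 0 -0.17 0.1 0.05;0 0 0 0 -0.19 0.115 0.05;0 0 0 0 -0.21 0.13 0.05;0 0 0 0 -0.22 0.138 0.05;0 0 0 0 -0.2232 0.1416 0.05;0 0 0 0 -0.2232 0.1416 0.05'|head -2
python3 -m handwheel '0 0 0 0.015 0 0 0.05;0 0 0 0.03 0 0 0.05;0 0 0 0.045 0 0 0.05;0 0 0 0.05 0 0 0.05;0 0 0 0.05 0 0 0.05;0 0 0 0.05 0 0 0.05'
python3 - <<'E'
from h import *
st();go([465,-36.8,160],91.6)
E
```

```text
time_s: 43.73
ee_pos: [464.0, -37.4, 216.5]
time_s: 44.23
ee_pos: [464.1, -36.6, 168.2]
ee_rot: [138.4, 90.0, 140.1]
force: [-0.2, -0.3, -0.9]
gripper_width: 60.6
44.23 [464.1 -36.6 168.2] [-0.2 -0.3 -0.9] 60.6 [ -6.  11. 107.   0.  62. -98.]
go [ 0.08 -0.01 -0.01] [ 0.0082 -0.0002  0.0009]
```

```bash
python3 -m handwheel '0 0 0 0.004 0 0 0.05;0 0 0 0.006 0 0 0.05;0 0 0 0.007 0 0 0.05;0 0 0 0.007 0 0 0.05'|sed -n 2,4p
python3 -m handwheel '0 0 0 0.001 0 0 0.05;0 0 0 0.002 0 0 0.05;0 0 0 0.002 0 0 0.05'|sed -n 2,4p
```

```text
ee_pos: [464.4, -37.4, 161.0]
ee_rot: [-31.0, 90.0, -29.3]
force: [-0.2, 0.3, -0.7]
ee_pos: [464.9, -38.0, 160.4]
ee_rot: [-35.3, 89.9, -33.7]
force: [-2.3, -1.5, 6.4]
```

Contact with the panel felt, so I'm releasing and rising.

```bash
python3 -m handwheel '0 0 0 0 0 0 0.07;0 0 0 0 0 0 0.09;0 0 0 0 0 0 0.09;0 0 0 0 0 0 0.09;0 0 0 0 0 0 0.09;0 0 0 -0.02 0 0 0.09;0 0 0 -0.05 0 0 0.09;0 0 0 -0.09 0 0 0.09;0 0 0 -0.12 0 0 0.09;0 0 0 -0.15 0 0 0.09;0 0 0 -0.17 0 0 0.09;0 0 0 -0.17 0 0 0.09'|head -2
python3 - <<'E'
from h import *
st();K,T,im=grab('wrist','pics/w18.png')
hsv=cv2.cvtColor(im,cv2.COLOR_RGB2HSV);m=cv2.inRange(hsv,(20,120,50),(35,255,255))
for c in cv2.findContours(m,0,2)[0]:
    if cv2.contourArea(c)>800:
        x,y,w,h=cv2.boundingRect(c);uv=(x+w/2,y+h-w/2);b=cast(K,T,uv,192)[0];print(x,y,w,h,b)
th=-1.36;p,y=pipe(th);go([*p,330],y)
E
```

```text
time_s: 45.82
ee_pos: [466.4, -37.5, 333.5]
45.82 [466.4 -37.5 333.5] [ 1.3 -0.7  0.1] 89.8 [ -6.   5.  90.  -0.  85. -98.]
223 142 58 66 [463.58935389 -37.18070283 192.        ]
go [77.94  0.26 -0.16] [0.0017 0.2394 0.2031]
```

View pics/w18.png

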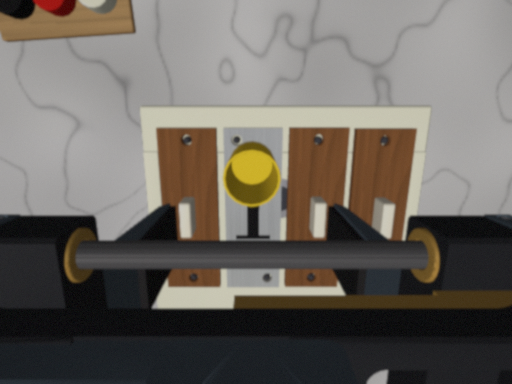

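The beaker stands upright on the metal panel at world (464,−37), and all pins show. Now the spout.

```bash
python3 -m handwheel '7 0 0 0 0.02 0.02 0.09;14 0 0 0 0.04 0.04 0.09;21 0 0 0 0.065 0.06 0.09;28 0 0 0 0.09 0.08 0.09;35 0 0 0 0.115 0.1 0.09;42 0 0 0 0.14 0.12 0.09;49 0 0 0 0.165 0.14 0.09;56 0 0 0 0.19 0.16 0.09;63 0 0 0 0.215 0.18 0.09;70 0 0 0 0.23 0.195 0.09;77 0 0 0 0.2394 0.2031 0.09;78 0 0 0 0.2394 0.2031 0.09'|head -2
python3 -m handwheel '0 0 0 0 0 0 0.09;0 0 0 0 0 0 0.09;0 0 0 0 0 0 0.09'|sed -n 2p
python3 - <<'E'
from h import *
st();K,T,im=grab('top','pics/t6.png')
p,y=pipe(-1.36);go([*p,231],y)
K,T,im=grab('wrist','pics/w19.png');print(proj(K,T,[[*pipe(-1.36,r)[0],261] for r in(200,225,250)]).round())
E
```

```text
time_s: 46.87
ee_pos: [661.3, 209.9, 324.9]
ee_pos: [660.0, 206.8, 328.9]
47.12 [660.  206.8 328.9] [-0.1 -0.   0.3] 90.3 [16. 28. 59. -0. 93.  3.]
go [-0.05  0.02  0.01] [ 0.0982  0.0017 -0.0006]
[[255. 200.]
 [255. 170.]
 [255. 139.]]
```

View pics/w19.png

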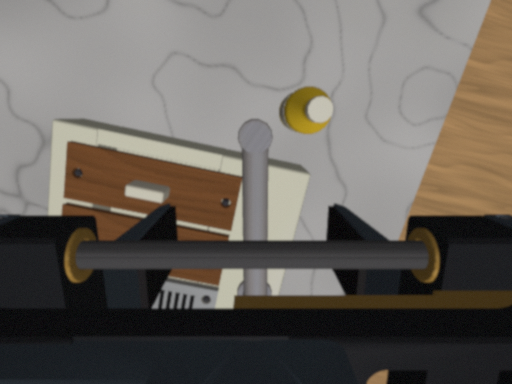

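```bash
python3 -m handwheel '0 0 0 0.03 0.0017 0 0.09; 0 0 0 0.06 0.0017 0 0.09; 0 0 0 0.08 0.0017 0 0.09; 0 0 0 0.097 0.0017 0 0.09; 0 0 0 0.097 0.0017 0 0.02;0 0 0 0.097 0.0017 0 0.01;0 0 0 0.097 0.0017 0 0.01;0 0 0 0.097 0.0017 0 0.01;0 0 0 0.097 0.0017 0 0.01;0 0 0 0.097 0.0017 0 0.01;0 0 0 0.097 0.0017 0 0.01' 20|sed -n 2p
python3 -m handwheel '0 0 0 0 0 0 0.01;0 0 0 0 0 0 0.01;0 0 0 0 0 0 0.01;0 0 0 0 0 0 0.01;0 0 0 0 0 0 0.01;0 0 0 0 0 0 0.01'
python3 - <<'E'
from h import *
st()
for th in np.linspace(-1.36,-.59,12)[1:]:
    p,y=pipe(th);go([*p,232],y)
E
```

```text
ee_pos: [662.5, 208.2, 232.7]
time_s: 48.63
ee_pos: [662.3, 208.2, 231.9]
ee_rot: [52.4, 90.0, -23.9]
force: [0.6, 1.2, -0.2]
gripper_width: 21.9
48.63 [662.3 208.2 231.9] [ 0.6  1.2 -0.2] 21.9 [17. 29. 70. -0. 81.  3.]
go [-4.06  0.01 -0.01] [-0.0001 -0.0149  0.0008]
go [-8.07  0.01 -0.01] [-0.0001 -0.0288  0.0023]
go [-1.208e+01  1.000e-02 -1.000e-02] [-0.0001 -0.0426  0.0047]
go [-1.609e+01  1.000e-02 -1.000e-02] [-0.0001 -0.0561  0.0081]
go [-2.01e+01  1.00e-02 -1.00e-02] [-0.0001 -0.0694  0.0125]
go [-2.411e+01  1.000e-02 -1.000e-02] [-0.0001 -0.0824  0.0178]
go [-2.813e+01  1.000e-02 -1.000e-02] [-0.0001 -0.095   0.0239]
go [-3.214e+01  1.000e-02 -1.000e-02] [-1.000e-04 -1.071e-01  3.090e-02]
go [-3.615e+01  1.000e-02 -1.000e-02] [-1.000e-04 -1.187e-01  3.880e-02]
go [-4.016e+01  1.000e-02 -1.000e-02] [-1.000e-04 -1.297e-01  4.740e-02]
go [-4.417e+01  1.000e-02 -1.000e-02] [-1.00e-04 -1.40e-01  5.68e-02]
```

```bash
python3 -m handwheel '-4 0 0 0 -0.0149 0.0008 0.01;-8 0 0 0 -0.0288 0.0023 0.01;-12 0 0 0 -0.0426 0.0047 0.01;-16 0 0 0 -0.0561 0.0081 0.01;-20 0 0 0 -0.0694 0.0125 0.01;-24 0 0 0 -0.0824 0.0178 0.01;-28 0 0 0 -0.095 0.0239 0.01;-32 0 0 0 -0.107 0.0309 0.01;-36 0 0 0 -0.1187 0.0388 0.01;-40 0 0 0 -0.1297 0.0474 0.01;-44.2 0 0 0 -0.14 0.0568 0.01;-44.2 0 0 0 -0.14 0.0568 0.01'
python3 - <<'E'
from h import *
st()
for th in np.linspace(-.59,.18,12)[1:]:
    p,y=pipe(th);go([*p,232],y)
E
```

```text
time_s: 49.63
ee_pos: [539.9, 117.9, 231.9]
ee_rot: [-5.5, 89.8, -37.5]
force: [4.9, -1.5, -3.9]
gripper_width: 21.8
49.63 [539.9 117.9 231.9] [ 4.9 -1.5 -3.9] 21.8 [ 11.  16.  91.  -0.  73. -47.]
go [-3.85  0.21  0.03] [-0.0001 -0.0124 -0.0008]
go [-7.86  0.21  0.03] [-0.0001 -0.0263  0.0006]
go [-11.87   0.2    0.04] [-0.0001 -0.0401  0.003 ]
go [-15.88   0.2    0.05] [-0.0001 -0.0537  0.0063]
go [-19.89   0.2    0.06] [-0.0001 -0.067   0.0106]
go [-23.9    0.2    0.06] [-0.0001 -0.08    0.0159]
go [-27.91   0.2    0.07] [-0.     -0.0926  0.022 ]
go [-31.92   0.2    0.08] [-0.     -0.1047  0.029 ]
go [-35.93   0.19   0.08] [ 0.     -0.1164  0.0368]
go [-39.94   0.19   0.09] [ 1.000e-04 -1.274e-01  4.540e-02]
go [-43.95   0.19   0.1 ] [ 1.000e-04 -1.378e-01  5.470e-02]
```

```bash
python3 -m handwheel '-4 0 0 0 -0.0124 -0.0008 0.01;-8 0 0 0 -0.0263 0.0006 0.01;-12 0 0 0 -0.04 0.003 0.01;-16 0 0 0 -0.0537 0.0063 0.01;-20 0 0 0 -0.067 0.0106 0.01;-24 0 0 0 -0.08 0.0159 0.01;-28 0 0 0 -0.0926 0.022 0.01;-32 0 0 0 -0.1047 0.029 0.01;-36 0 0 0 -0.1164 0.0368 0.01;-40 0 0 0 -0.1274 0.0454 0.01;-44 0 0 0 -0.1378 0.0547 0.01;-44 0 0 0 -0.1378 0.0547 0.01'
python3 -m handwheel '0 0 0 0 0 0 0.01;0 0 0 0 0 0 0.01'|sed -n 2p
python3 - <<'E'
from h import *
st();p,y=pipe(.18);go([*p,232],y)
K,T,im=grab('wrist','pics/w20.png')
E
```

```text
time_s: 50.63
ee_pos: [515.7, -27.1, 231.9]
ee_rot: [-9.4, 89.6, 2.4]
force: [7.2, 0.3, -6.1]
gripper_width: 21.5
ee_pos: [515.5, -26.1, 231.9]
50.8 [515.5 -26.1 231.9] [ 7.6 -0.4 -5.9] 21.5 [  -4.   12.   96.    0.   72. -106.]
go [-0.14  0.36  0.07] [-0.0001 -0.0014 -0.0026]
```

View pics/w20.png

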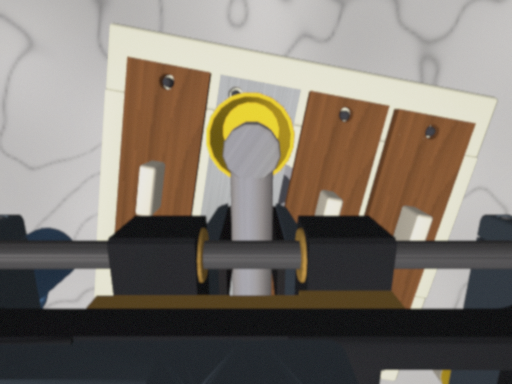

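The nozzle (251,150) is laterally centred over the beaker mouth (rim centre about (251,137)). I'll check it radially by casting at the true heights.

```bash
python3 - <<'E'
from h import *
K,T,im=load('pics/w20.png')
n=cast(K,T,(251,150),261)[0];b=cast(K,T,(251,137),192)[0];print(n,b,np.hypot(*(n-b)[:2]));t=sink(175,0);print(np.linalg.norm(n[:2]-t),np.linalg.norm(b[:2]-t))
E
python3 -m handwheel '0 0 0 0 -0.001 0 0.03;0 0 0 0 0 0 0.06;0 0 0 0 0 0 0.09;0 0 0 0 0 0 0.09;0 0 0 0 0 0 0.09;0 0 0 0 0 0 0.09;0 0 0 -0.02 0 0 0.09;0 0 0 -0.05 0 0 0.09;0 0 0 -0.08 0 0 0.09;0 0 0 -0.11 0 0 0.09;0 0 0 -0.14 0 0 0.09;0 0 0 -0.14 0 0 0.09'|head -4
python3 -m handwheel '0 0 0 0 0.04 0.0 0.09;0 0 0 0 0.08 0 0.09;0 0 0 0 0.12 0 0.09;0 0 0 0 0.16 0 0.09;0 0 0 0 0.2 0 0.09;0 0 0 0 0.24 0 0.09;0 0 0 0 0.28 0 0.09;0 0 0 0 0.32 0 0.09;0 0 0 0 0.34 0 0.09;0 0 0 0 0.34 0 0.09;0 0 0 0 0.34 0 0.09'|head -2
python3 - <<'E'
from h import *
st();K,T,im=grab('top','pics/t7.png');Ks,Ts,im2=grab('scene','pics/s7.png')
cv2.imwrite('pics/fin.png',np.hstack([cv2.imread('pics/t7.png')[100:300,100:400],cv2.imread('pics/s7.png')[120:320,80:380]])[:, :])
E
```

```text
[463.16042825 -36.98860635 261.        ] [462.27607472 -37.31851564 192.        ] 0.9438862817321867
250.8713161756282 251.80392227603545
time_s: 51.85
ee_pos: [514.5, -26.0, 378.4]
ee_rot: [-16.6, 89.3, -4.8]
force: [0.2, -0.0, 1.0]
time_s: 52.77
ee_pos: [442.3, 307.6, 371.2]
52.77 [442.3 307.6 371.2] [-0.  -0.3 -0.4] 90.2 [ 34.  12.  76.  -0.  92. -68.]
```

View pics/fin.png

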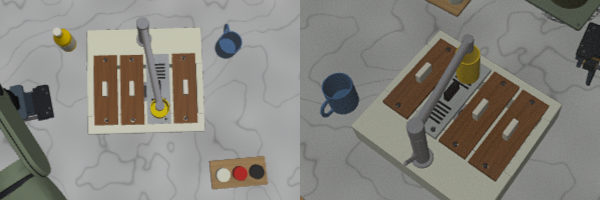

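Run:
```python
from h import *
K,T,im=load('pics/t7.png')
hsv=cv2.cvtColor(im,cv2.COLOR_RGB2HSV);m=cv2.inRange(hsv,(20,120,60),(35,255,255));m[:,:230]=0
c=np.vstack([k for k in cv2.findContours(m,0,2)[0]]);(u,v),r=cv2.minEnclosingCircle(c)
print((u,v),r,cast(K,T,(u,v),192)[0],proj(K,T,[[463.2,-37,261]]))
env.job_done()
```

```text
(259.0, 207.11111450195312) 10.089211463928223 [463.79512909 -37.56320905 192.        ] [[259.28975846 205.71968801]]
the job is handed in; nothing more can be done
```

The filling place is set up and the job is handed in, at about 53 s on the robot's clock of the 210 s allowed.

**Order of work:**
1. I swung the spout out to about −1.36 rad on the robot's left.
2. I moved the beaker temporarily onto the worktop.
3. I seated two boards, then the metal panel on the diagonal pair, then the third board.
4. I stood the beaker on the panel in front of its grip bar.
5. I swung the spout back to about +0.18 rad, released it and drew the arm clear.

**Last checks:**
- **Boards and panel:** after each seating the wrist picture showed pins in both holes. Each piece bottomed out at the expected height with 11–17 N.
- **Spout and beaker:** just before release, the nozzle measured about 1 mm off the beaker's mouth centre. The final top view puts the beaker at (464, −38) mm, against (463, −37) mm for the nozzle. That nozzle figure is from before release, not measured again.
- **Bystanders:** the soap, mug and tray looked unmoved in the last pictures, though I did not measure them. The beaker is upright and the robot is touching nothing.
- **Disagreements:** when placing the panel, a sink fit that used already-covered pins was about 2 mm off the other estimates. I relied on the free pin and the earlier seatings instead. One pin-fit check on the first board failed with a code error, so that board went in on the earlier fit and the force reading.

I viewed about 16 pictures, one or two past the budget of 14.

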